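# Ready the cuvette station

## Task

Get the cuvette station ready: put every cuvette block that is there into a bay of its own on the grey deck, wells up and square in the bay so that it holds the bay's sensing pin down, turning over the blocks that lie wells down. Turn the square white cup from mouth-down to mouth-up and stand it on the black pad of the deck, and only when all that is in place push the station's switch lever right over, away from the robot; leave the vial, carton and flask round about alone.

Things in the scene. Friction and masses are not known exactly. Their poses are not given: they have to be found in the camera images.
- block_0: plain metal cuvette block, a plain box 52 (x) x 72 (y) x 46 (z) mm, 0.3 kg. Its top face (+z) has six open square wells, 14 mm wide and 34 mm deep, in two rows of three; its underside is plain. Origin at the centre of the plain underside, z pointing from there to the well face, so z points down when the block lies upside down (origin then 46 mm above the worktop). It stands steadily on any face. May be absent (None)
- block_1: plain metal cuvette block, a plain box 52 (x) x 72 (y) x 46 (z) mm, 0.3 kg. Its top face (+z) has six open square wells, 14 mm wide and 34 mm deep, in two rows of three; its underside is plain. Origin at the centre of the plain underside, z pointing from there to the well face, so z points down when the block lies upside down (origin then 46 mm above the worktop). It stands steadily on any face. May be absent (None)
- block_2: plain metal cuvette block, a plain box 52 (x) x 72 (y) x 46 (z) mm, 0.3 kg. Its top face (+z) has six open square wells, 14 mm wide and 34 mm deep, in two rows of three; its underside is plain. Origin at the centre of the plain underside, z pointing from there to the well face, so z points down when the block lies upside down (origin then 46 mm above the worktop). It stands steadily on any face. May be absent (None)
- cup: square white plastic cup, 54 x 54 mm and 66 mm tall (z), walls and floor 4 mm, 0.09 kg, drained mouth-down. Origin at the centre of its closed outer bottom, z pointing from there to the open mouth; at the start z points down and the origin is 66 mm above the worktop. It lies steadily on a side
- bay_0 (a point): centre of a bay on the station's grey deck (deck 110 x 425 mm, its top 10 mm above the worktop), on the deck's top face. The bay is flat, a bright 53 (x) x 73 (y) mm plate with a dark outline; x and y of the point are the bay's, and a block lies square with its x along the bay's x, either way round. The three bays stand in a row along y, 88 mm apart; any block may go in any bay. The sensing pin stands 12 mm from the centre along +x
- bay_1 (a point): centre of a bay on the station's grey deck (deck 110 x 425 mm, its top 10 mm above the worktop), on the deck's top face. The bay is flat, a bright 53 (x) x 73 (y) mm plate with a dark outline; x and y of the point are the bay's, and a block lies square with its x along the bay's x, either way round. The three bays stand in a row along y, 88 mm apart; any block may go in any bay. The sensing pin stands 12 mm from the centre along +x
- bay_2 (a point): centre of a bay on the station's grey deck (deck 110 x 425 mm, its top 10 mm above the worktop), on the deck's top face. The bay is flat, a bright 53 (x) x 73 (y) mm plate with a dark outline; x and y of the point are the bay's, and a block lies square with its x along the bay's x, either way round. The three bays stand in a row along y, 88 mm apart; any block may go in any bay. The sensing pin stands 12 mm from the centre along +x
- pin_0 (a joint): sensing pin of bay_0, 8 mm thick: 0 = up (5 mm proud of the deck), about 0.005 m = held down flush. A light spring (under 1 N); a block's own weight holds it down, but a block lying wells down lets it stand up inside a well
- pin_1 (a joint): sensing pin of bay_1, 8 mm thick: 0 = up (5 mm proud of the deck), about 0.005 m = held down flush. A light spring (under 1 N); a block's own weight holds it down, but a block lying wells down lets it stand up inside a well
- pin_2 (a joint): sensing pin of bay_2, 8 mm thick: 0 = up (5 mm proud of the deck), about 0.005 m = held down flush. A light spring (under 1 N); a block's own weight holds it down, but a block lying wells down lets it stand up inside a well
- cup_pad (a point): centre of the square black rubber pad (66 x 66 mm, flush) on the same deck, at the deck's top face, 86 mm along +y from the nearest bay
- main_switch (a joint): switch lever on a 70 x 50 x 25 mm block at the +y end of the deck, 78 mm along +y from the pad's centre: 0 = off, leaning towards the robot; 1.0 rad = fully over, leaning away from the robot (towards the station's +x). Stays where it is left; about 1 N at the ball moves it
- main_switch_tip (a point): centre of the lever's black ball (26 mm across), 70 mm from the lever's axis, which lies 32 mm above the worktop along the station's y; the ball starts 34 mm towards the robot from the axis, and 93 mm above the worktop
- vial_1: glass vial with black cap, 25 mm across, 58 mm tall, behind the station; origin at the centre of its underside; to be left alone
- carton: small blue carton, 48 x 60 x 32 mm, left of the cup; origin at the centre of its underside; to be left alone
- flask_small: conical glass flask, 55 mm across, 87 mm tall, behind the station; origin at the centre of its underside; to be left alone
Things that resemble listed ones, but are neither listed nor needed, are in the scene too. Leave any pink or purple look-alike of the block_0 alone.

How it is judged (in metres and radians):
On the way, in this order (a step that is already met when the one before it is completed fails the run):
1. every block present sits wells up and square in a bay of its own with the bay's pin held down, and the cup stands mouth-up on the pad (((distance between block_0 and bay_0 below 0.01 m and angle between the x axis of block_0 and the x axis of bay_0, either way round below 0.15 rad and value of joint pin_0 above 0.0035 m and angle between block_0's own z axis and vertical below 0.08 rad) or (distance between block_0 and bay_1 below 0.01 m and angle between the x axis of block_0 and the x axis of bay_1, either way round below 0.15 rad and value of joint pin_1 above 0.0035 m and angle between block_0's own z axis and vertical below 0.08 rad) or (distance between block_0 and bay_2 below 0.01 m and angle between the x axis of block_0 and the x axis of bay_2, either way round below 0.15 rad and value of joint pin_2 above 0.0035 m and angle between block_0's own z axis and vertical below 0.08 rad)) and ((distance between block_1 and bay_0 below 0.01 m and angle between the x axis of block_1 and the x axis of bay_0, either way round below 0.15 rad and value of joint pin_0 above 0.0035 m and angle between block_1's own z axis and vertical below 0.08 rad) or (distance between block_1 and bay_1 below 0.01 m and angle between the x axis of block_1 and the x axis of bay_1, either way round below 0.15 rad and value of joint pin_1 above 0.0035 m and angle between block_1's own z axis and vertical below 0.08 rad) or (distance between block_1 and bay_2 below 0.01 m and angle between the x axis of block_1 and the x axis of bay_2, either way round below 0.15 rad and value of joint pin_2 above 0.0035 m and angle between block_1's own z axis and vertical below 0.08 rad)) and ((distance between block_2 and bay_0 below 0.01 m and angle between the x axis of block_2 and the x axis of bay_0, either way round below 0.15 rad and value of joint pin_0 above 0.0035 m and angle between block_2's own z axis and vertical below 0.08 rad) or (distance between block_2 and bay_1 below 0.01 m and angle between the x axis of block_2 and the x axis of bay_1, either way round below 0.15 rad and value of joint pin_1 above 0.0035 m and angle between block_2's own z axis and vertical below 0.08 rad) or (distance between block_2 and bay_2 below 0.01 m and angle between the x axis of block_2 and the x axis of bay_2, either way round below 0.15 rad and value of joint pin_2 above 0.0035 m and angle between block_2's own z axis and vertical below 0.08 rad)) and distance between cup and cup_pad below 0.015 m and angle between cup's own z axis and vertical below 0.08 rad), for 0.3 s.
2. then the switch lever is pushed fully over (value of joint main_switch above 0.85 rad), for 0.2 s.
At the end, for the whole second after the job is handed in: each block present: at rest, wells up (0.08 rad), within 10 mm of a bay centre, square within 0.15 rad, that pin down over 3.5 mm; cup at rest mouth-up (0.08 rad), bottom centre within 15 mm of the pad centre; lever past 0.85 rad (all of step 1 and value of joint main_switch above 0.85 rad and linear speed of each of block_0, block_1, block_2, cup below 0.02 m/s); the robot touches nothing.
It fails at once if the vial, the carton or the flask is moved by more than 4 cm (distance of any of vial_1, carton, flask_small from where it was at the start of the episode above 0.04 m).
Of block_1, block_2 only 1 to 2 are there at a start; the rules pass over those that are not, and their reading is None.
At some moment in a run one of block_0, block_1, block_2, cup may be knocked a few centimetres aside while the robot is not near it.
Once in a run the grip may slacken for a moment while it holds something.
It also fails if it takes over 210 s, if anything falls off the work surface, if the arm or the gripper's body presses on something with over 40 N, if the wrist force passes 120 N, or if a joint passes its speed limit or range.

## Robot

A 6-joint arm with a two-finger parallel gripper is mounted at the origin on a cart in front of the work surface, level with it; the furniture and walls round the work are solid. World frame = base frame: x ahead of the robot, y to its left, z up, the work surface at z = 0. Lengths are in mm, angles in rad, forces in N, time in s.
With the tool pointing down it reaches from about 350 to 725 mm from the base axis. Payload 6 kg.
Tool frame: the origin (TCP) lies midway between the tips of the shut fingers; the grasp point (between the pads) lies 19 mm behind it; z points along the fingers, y is the direction in which the jaws open and shut (so a half turn about z gives the same grasp; the last joint's range is limited). The gripper opens to 85 mm and grips with 20 to 120 N. Pads are 22 mm wide; open, the fingers measure 114 mm over their backs; the gripper's body (76 mm by 85 mm) begins 54 mm behind the grasp point. The pads swing forward as they close: fully open they stand 13 mm farther back than shut.
Start: joints at [-0.813, 0.04, 0.085, 0, -1.615, -0.334], TCP at [246.742, -546.893, 231.261] pointing down, gripper open.
Joint ranges: [-2.56, 2.56], [-1.29, 2.01], [-1.08, 1.49], [-3.29, 1.98], [-2.81, -0.18], [-2.99, 2.99]. Speed limits (rad/s): [2.57, 2.57, 3.01, 3.14, 3.14, 3.14].

## Interface

Orientations are given as a rotation vector (axis times angle).
In Python, from station import arm gives the robot as it stands.
- The arm moves only by the shell command python3 -m pendant 'ROWS' [FORCE]. ROWS is JSON, one flat list of numbers, 5 for each row, row after row: the shift along the world's x, y, z in m, then the turn about the world's z in rad, then the opening in per cent of the stroke, from 0 (shut) to 100 (fully open). A call has 1 to 8 rows; each row is the pose to reach, as a shift and turn from the pose measured when the call began; what a row does not reach only later rows make up. A row lasts 1/8 s, in which the tool goes at most 62.5 mm and 10.7 degrees, less where a joint would pass 70% of its speed; a pose out of reach is approached as far as the arm can. A call with a gripper value outside its range is refused whole. The fingers move at their own pace and stop on an object; FORCE is the grip in N (left out, the last holds). Time passes only in rows, so rows that repeat a pose let the fingers close. It gives the time, the measured TCP pose, the force and the opening at its end, in the units of the state.
- arm.get_obs(): the state, without advancing time (a new reading comes with each control period).
- arm.read_camera(name): name is "side" or "top" or "wrist"; returns a dict with "color" (480x640x3 uint8, blue, green, red), "z_map" (480x640 float32, mm along the optical axis (not along the pixel's ray), 0 where there is no reading), "vfov" (degrees; the focal length in pixels is half the picture's height over the tangent of half this angle, whatever the lens; pixels are square), "cx", "cy" (the principal point, pixels), "extrinsics" (4x4, takes a point from world to camera coordinates); the wrist camera has in their place "mount" (4x4, takes a point from camera to tool coordinates, whose origin is the TCP and whose axes are the flange's). Camera axes: x right, y down, z forward; pixel columns grow to the right and rows downward; lengths in mm; the calibration is good to about 2 mm. A picture is of the moment at which its call begins: read the wrist's pose just before it.
- arm.sign_off(): hands the job in, once; it reports no verdict.
The state is a dict: "time_s": time; "q": joint angles; "qd": joint speeds; "joint_efforts": joint torques, N m; "tcp_pos": TCP position; "ee_rot": TCP orientation; "wrist_force": force on the tool from outside, world axes, zero at the start; "moment": the same for the moment, N m; "finger_gap": opening from 0.0 (shut) to 1.0 (fully open).
Only numpy, scipy, OpenCV 4.12 (cv2) and the standard library are available. Lean on these libraries where they do the work, as an engineer would, in place of code of your own. Each camera call takes 0.05 s, during which the arm holds its last target.

## Working session

There is one attempt and no reset: what is moved stays moved. The work goes in short steps, Python scripts to look and compute and a shell command to move; the robot and the scene stay as the last step left them, time stands still between calls to the robot, and variables do not carry over. Pictures are saved under pics/ and viewed, and the job is handed in when it is done.

```bash
ls; mkdir -p pics; cat > h.py <<'E'
import numpy as np,cv2
from station import arm
from scipy.spatial.transform import Rotation as R
def K(c):
    f=240/np.tan(np.radians(c['vfov'])/2); return f,c['cx'],c['cy']
def ext(c,obs=None):
    if 'extrinsics' in c: return np.array(c['extrinsics'])
    T=np.eye(4);T[:3,:3]=R.from_rotvec(obs['ee_rot']).as_matrix();T[:3,3]=np.array(obs['tcp_pos'])
    return np.linalg.inv(T@np.array(c['mount']))
def cloud(c,E):
    f,cx,cy=K(c); z=c['z_map']; v,u=np.mgrid[:480,:640]
    P=np.stack([(u-cx)*z/f,(v-cy)*z/f,z,np.ones_like(z)],-1)
    W=P@np.linalg.inv(E).T; W=W[...,:3]; W[z<=0]=np.nan; return W
def snap(n,fn):
    o=arm.get_obs(); c=arm.read_camera(n); cv2.imwrite('pics/'+fn,c['color']); E=ext(c,o)
    return c,E,cloud(c,E)
E
python3 - <<'E'
from h import *
o=arm.get_obs(); print(o)
for n in ['top','side','wrist']:
    c,E,W=snap(n,n+'0.png'); print(n,c['vfov'],c['cx'],c['cy'],E.round(2).tolist()); np.savez('/tmp/%s0.npz'%n,W=W,col=c['color'])
E
```

```text
pics
{'time_s': 0.0, 'q': array([-8.13283037e-01,  4.08299121e-02,  8.38057474e-02, -4.88750457e-04,
       -1.61549129e+00, -3.33707859e-01]), 'qd': array([-0.00107347, -0.00053653, -0.00091057,  0.00090094,  0.00067549,
       -0.00057914]), 'joint_efforts': array([-1.21123925e-03, -3.68200672e+01,  3.47406113e+01,  6.93202883e+00,
       -5.45694027e-03,  1.42326974e-05]), 'tcp_pos': array([ 246.69221224, -546.57967998,  230.26089816]), 'ee_rot': array([ 6.60673929e-01, -3.07085076e+00, -2.70594085e-03]), 'wrist_force': array([ 0.27869596,  0.50383932, -0.7471451 ]), 'moment': array([-0.01800097,  0.02456661, -0.10508559]), 'finger_gap': 1.000377789982028}
top 47.91792877863479 326.89404434640966 246.4996885716187 [[-0.01, -1.0, 0.0, 167.85], [-0.99, 0.01, -0.11, 607.87], [0.11, -0.0, -0.99, 1499.81], [0.0, 0.0, 0.0, 1.0]]
side 44.97028348401507 317.22188379935835 247.27978256735128 [[-0.94, -0.34, 0.01, 634.69], [-0.24, 0.64, -0.73, 90.47], [0.24, -0.69, -0.68, 1529.27], [0.0, 0.0, 0.0, 1.0]]
wrist 64.8480911223759 314.4935507149816 237.83865078245543 [[-0.41, 0.91, 0.0, 599.75], [0.87, 0.39, 0.29, -38.42], [0.27, 0.12, -0.96, 377.94], [0.0, 0.0, 0.0, 1.0]]
```

View pics/top0.png

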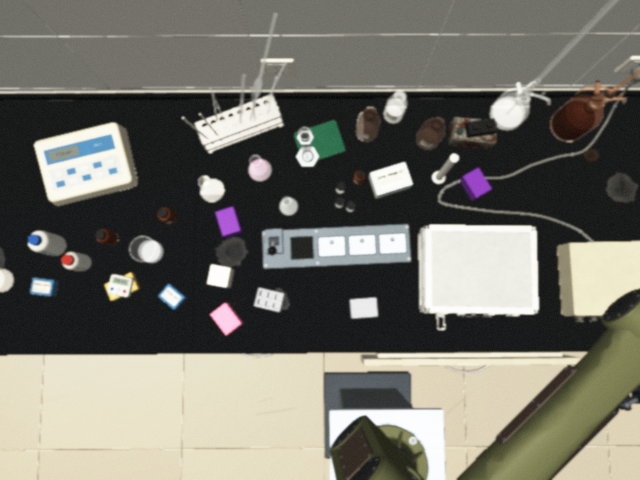

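View pics/side0.png

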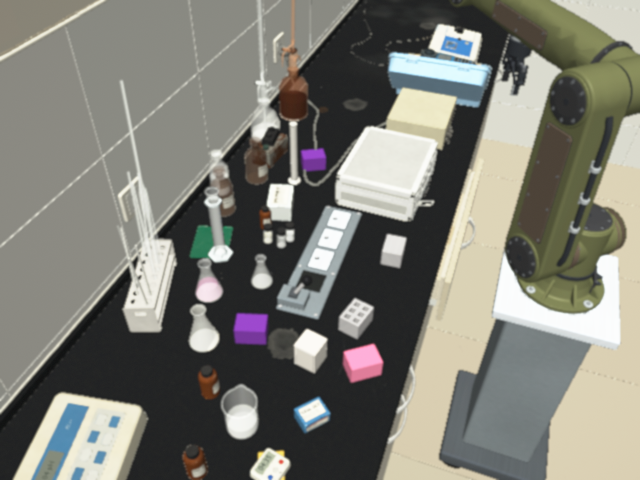

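View pics/wrist0.png

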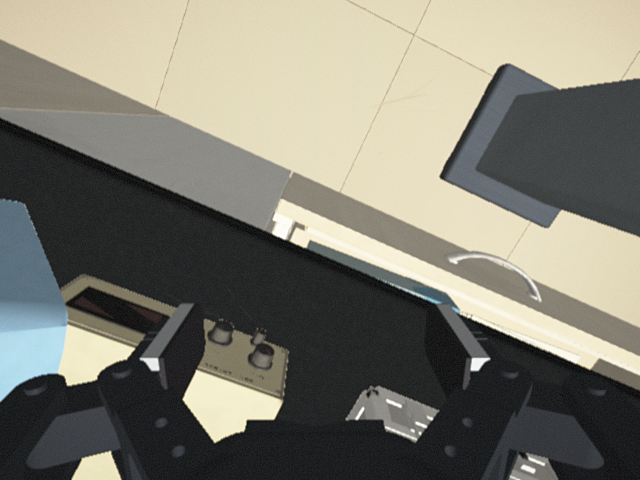

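The top view shows a wells-down block at (364,308), a wells-up block at (269,300), the cup at (220,276) and the deck at rows 227-266. The pink and purple boxes are look-alikes. Next I'll measure these and check for a third block.

```bash
python3 - <<'E'
from h import *
d=np.load('/tmp/top0.npz');W=d['W'];c=d['col']
a=cv2.resize(c[200:340,190:430],None,fx=3.3,fy=3.3,interpolation=cv2.INTER_CUBIC); cv2.imwrite('pics/t0a.png',a)
s=cv2.imread('pics/side0.png'); cv2.imwrite('pics/s0a.png',cv2.resize(s[190:400,230:430],None,fx=2.8,fy=2.8,interpolation=cv2.INTER_CUBIC))
def rect(u0,u1,v0,v1,zmin,zmax,lab):
    w=W[v0:v1,u0:u1].reshape(-1,3); m=(w[:,2]>zmin)&(w[:,2]<zmax); p=w[m]
    r=cv2.minAreaRect(p[:,:2].astype(np.float32)); print(lab,len(p),'med z',np.median(p[:,2]).round(1),'c',np.round(r[0],1),'size',np.round(r[1],1),'ang',round(r[2],1))
rect(340,385,290,325,38,60,'blkdown')
rect(250,292,283,318,38,60,'blkup')
rect(200,240,258,292,56,80,'cup')
rect(205,245,298,340,30,80,'pink')
rect(365,415,160,198,20,90,'whitebox')
rect(205,250,200,270,30,80,'purple')
rect(285,412,220,272,6,16,'deck')
rect(258,420,220,272,6,100,'deckall')
for (u,v) in [(272,240),(332,245),(362,243),(392,242),(302,247),(232,250),(320,270),(120,283)]:
    print((u,v),W[v-1:v+2,u-1:u+2].reshape(-1,3).mean(0).round(1))
E
```

```text
blkdown 479 med z 46.7 c [436.   64.5] size [51.8 72.3] ang 4.0
blkup 344 med z 46.6 c [460.4 328.9] size [72.7 51.8] ang 76.5
cup 394 med z 66.4 c [526.4 465.2] size [56.  54.3] ang 79.9
pink 517 med z 46.1 c [408.  448.7] size [72.3 53.2] ang 37.9
whitebox 969 med z 52.1 c [801.6 -17.6] size [ 70.1 107.1] ang 17.0
purple 569 med z 47.1 c [632.5 449.2] size [ 71.6 180.2] ang 86.9
deck 4049 med z 10.7 c [614.9 102.9] size [365.7 148.6] ang 89.6
deckall 5212 med z 11.3 c [614.9 130.7] size [466.2 149.2] ang 89.6
(272, 240) [626.8 319.1  45.8]
(332, 245) [615.6 149.5  11.8]
(362, 243) [621.1  62.9  10. ]
(392, 242) [623.3 -23.6  11.7]
(302, 247) [610.2 236.   13. ]
(232, 250) [603.9 439.3   1.4]
(320, 270) [544.6 184.6  -2.5]
(120, 283) [508.4 745.7  39.1]
```

View pics/t0a.png

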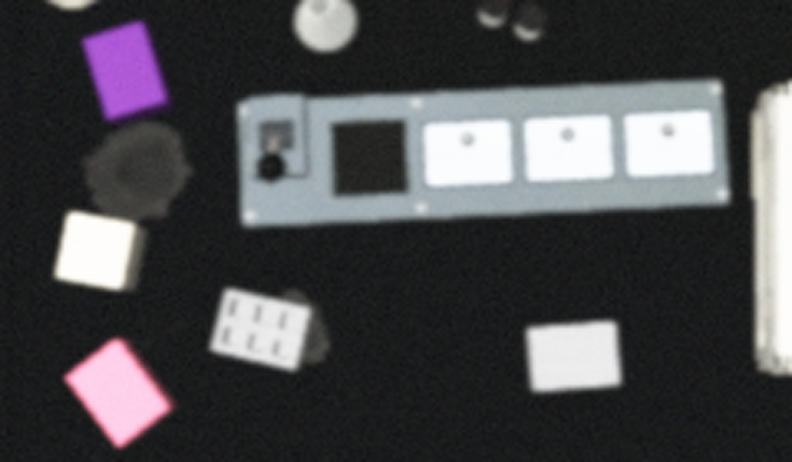

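View pics/s0a.png

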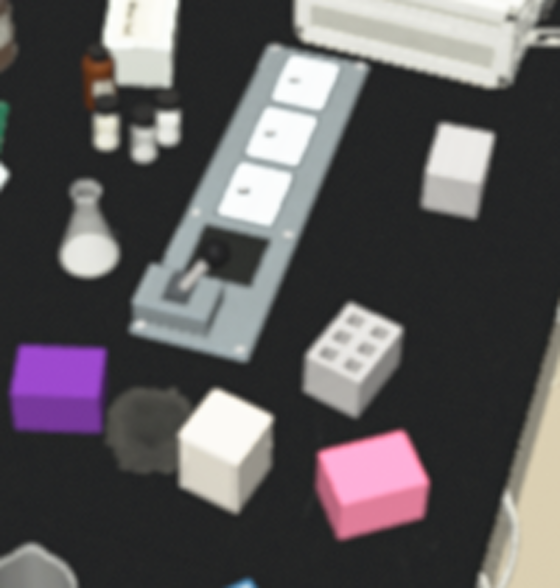

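```bash
cat >> h.py <<'E'
def p2w(c,E,u,v,z):
    f,cx,cy=K(c); d=np.array([(u-cx)/f,(v-cy)/f,1.]); Ri=E[:3,:3].T; o=-Ri@E[:3,3]; d=Ri@d
    return (o+d*(z-o[2])/d[2])
def w2p(c,E,p):
    f,cx,cy=K(c); q=E[:3,:3]@np.array(p)+E[:3,3]; return f*q[0]/q[2]+cx,f*q[1]/q[2]+cy
E
python3 - <<'E'
from h import *
c=arm.read_camera('top');E=ext(c);col=c['color']
g=col.min(2)
m=((g>225)*255).astype(np.uint8); m[:225]=0;m[265:]=0;m[:,:310]=0;m[:,412:]=0
n,l,s,ce=cv2.connectedComponentsWithStats(m)
for i in range(1,n):
    if s[i,4]>200:
        p=np.argwhere(cv2.morphologyEx((l==i).astype(np.uint8),cv2.MORPH_CLOSE,np.ones((9,9))))[:,::-1]
        w=np.array([p2w(c,E,u,v,10)[:2] for u,v in p]); r=cv2.minAreaRect(w.astype(np.float32)); print(np.round(r[0],1),np.round(r[1],1),round(r[2],2),w.mean(0))
# pad
m=((col.max(2)<60)*255).astype(np.uint8); m[:233]=0;m[262:]=0;m[:,:286]=0;m[:,:286]=0;m[:,318:]=0
n,l,s,ce=cv2.connectedComponentsWithStats(m);i=1+np.argmax(s[1:,4]); print('pad',s[i],p2w(c,E,*ce[i],10))
# deck: bluish grey
b,g_,r_=[col[...,k].astype(int) for k in range(3)]
m=((g_>80)&(b-r_>8)).astype(np.uint8); m[:220]=0;m[272:]=0;m[:,:255]=0;m[:,:285]=0;m[:,415:]=0
p=np.argwhere(cv2.morphologyEx(m,cv2.MORPH_OPEN,np.ones((3,3))))[:,::-1]
w=np.array([p2w(c,E,u,v,10)[:2] for u,v in p]);r=cv2.minAreaRect(w.astype(np.float32));print('deck',r)
E
```

```text
[618.3  64.2] [72.4 52.3] 89.67 [616.94367307  63.34856793]
[620.7 -25.1] [72.3 52.3] 89.68 [620.36286662 -24.34112153]
[613. 151.] [72.1 52.3] 89.76 [612.92742897 151.62763467]
pad [292 237  21  21 406] [609.2329804  237.19888029  10.        ]
deck ((614.3854370117188, 106.2502670288086), (110.63600158691406, 361.44903564453125), 2.090862274169922)
```

```bash
python3 -m pendant '[0.19,0.611,-0.05,-0.353,100,0.19,0.611,-0.05,-0.353,100,0.19,0.611,-0.05,-0.353,100,0.19,0.611,-0.05,-0.353,100,0.19,0.611,-0.05,-0.353,100,0.19,0.611,-0.05,-0.353,100,0.19,0.611,-0.05,-0.353,100,0.19,0.611,-0.05,-0.353,100]' 20
```

```text
time_s: 1.2
tcp_pos: [392.9, -75.3, 192.6]
ee_rot: [-0.112, 3.138, 0.002]
wrist_force: [1.6, 0.3, -0.5]
finger_gap: 1.001
```

```bash
python3 -m pendant '[0.043,0.14,-0.05,0,100,0.043,0.14,-0.05,0,100,0.043,0.14,-0.05,0,100,0.043,0.14,-0.05,0,100]'; python3 - <<'E'
from h import *
c,E,W=snap('wrist','w1.png'); np.savez('/tmp/w1.npz',W=W)
c,E,W=snap('top','t1.png')
o=arm.get_obs();print(o['tcp_pos'],o['q'])
E
```

```text
time_s: 1.7
tcp_pos: [435.4, 66.2, 141.1]
ee_rot: [0.116, -3.138, -0.001]
wrist_force: [0.1, -0.6, 0.9]
finger_gap: 1.002
[435.81587295  64.63786216 142.63149826] [ 6.09166158e-01 -4.02197831e-01 -4.60948043e-01 -4.16995664e-04
 -1.51059831e+00 -2.10819521e+00]
```

View pics/w1.png

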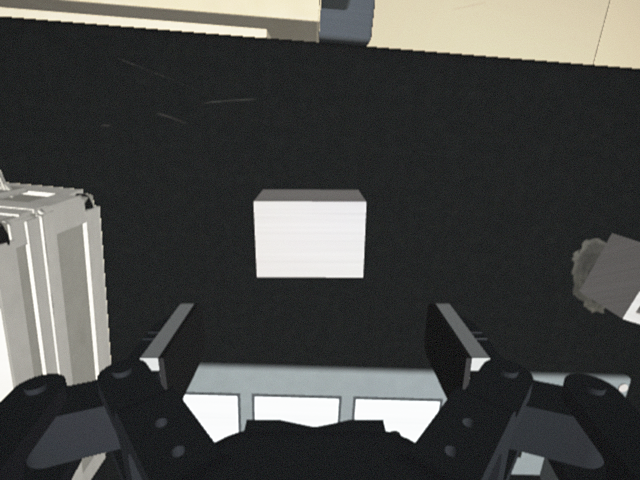

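View pics/t1.png

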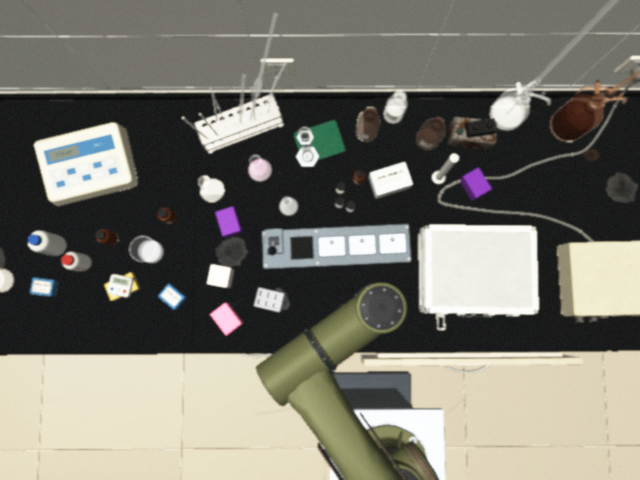

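```bash
python3 - <<'E'
from h import *
W=np.load('/tmp/w1.npz')['W']; w=W[185:290,240:380].reshape(-1,3); m=(w[:,2]>40)&(w[:,2]<60)
r=cv2.minAreaRect(w[m][:,:2].astype(np.float32));print(np.median(w[m][:,2]),r)
E
```

```text
45.49987243652288 ((435.4918212890625, 62.851837158203125), (52.723350524902344, 72.13204193115234), 4.002169609069824)
```

```bash
python3 -m pendant '[0,-0.001,-0.06,0,100,0,-0.001,-0.12,0,100,0,-0.001,-0.143,0,100,0,-0.001,-0.144,0,100,0,-0.001,-0.144,0,70,0,-0.001,-0.144,0,70,0,-0.001,-0.144,0,70]' 20; python3 - <<'E'
from h import *
o=arm.get_obs();print(o['tcp_pos'],o['wrist_force'],o['finger_gap'])
E
```

```text
time_s: 2.68
tcp_pos: [436.9, 63.8, 0.5]
ee_rot: [-0.112, 3.136, 0.002]
wrist_force: [-1.3, -1.5, 6.8]
finger_gap: 0.841
[436.90823257  63.79398295   0.50677711] [-1.26779787 -1.47386502  6.75873011] 0.8410150003944403
```

```bash
python3 -m pendant '[0,0,0.02,0,60,0.04,0,0.02,-0.028,60,0.085,0,0.02,-0.028,60,0.085,0,0.02,-0.028,60]' 30; python3 - <<'E'
from h import *
c,E,W=snap('wrist','w2.png');c,E,W=snap('side','s2.png')
s=cv2.imread('pics/s2.png'); cv2.imwrite('pics/s2a.png',cv2.resize(s[150:350,270:470],None,fx=2.8,fy=2.8,interpolation=cv2.INTER_CUBIC))
o=arm.get_obs();print(o['tcp_pos'],o['wrist_force'],o['finger_gap'])
E
```

```text
time_s: 3.18
tcp_pos: [522.7, 63.6, 18.4]
ee_rot: [-0.066, 3.141, 0.001]
wrist_force: [-0.2, 0.2, -3.1]
finger_gap: 0.839
[521.22413062  63.65561214  19.27539659] [ 0.19538901  0.57409805 -3.32853257] 0.84115312311083
```

View pics/s2a.png

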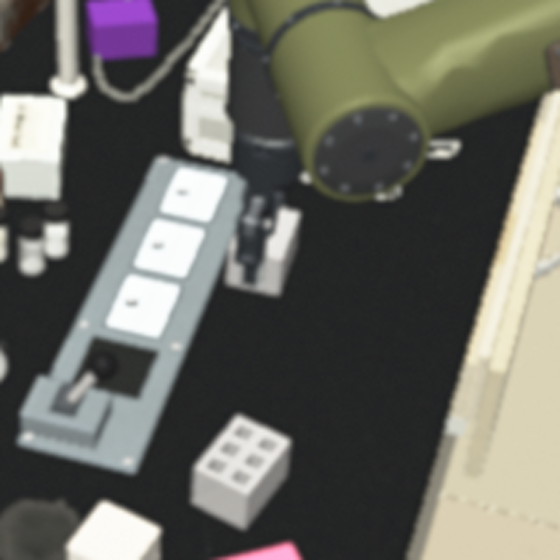

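View pics/w2.png

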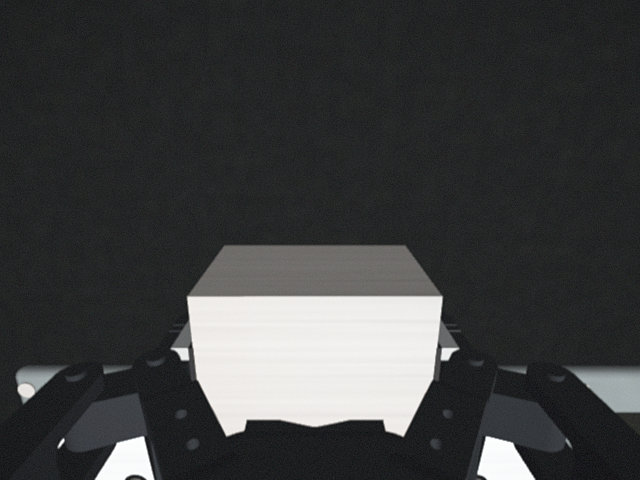

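```bash
python3 -m pendant '[0.010,0,-0.016,0,60,0.015,0,-0.016,0,60,0.023,0,-0.010,0,60,0.031,0,-0.0057,0,60,0.040,0,-0.0037,0,60,0.045,0,-0.0037,0,60]'; python3 - <<'E'
from h import *
c,E,W=snap('wrist','w3.png')
o=arm.get_obs();print(o['tcp_pos'],o['wrist_force'],o['finger_gap'])
E
```

```text
time_s: 4.03
tcp_pos: [562.7, 63.6, 14.6]
ee_rot: [0.067, -3.134, -0.001]
wrist_force: [-12.0, 2.1, -2.0]
finger_gap: 0.84
[563.21269899  63.62956498  14.68314964] [-10.19897083   1.55892605  -2.2026591 ] 0.8440868083485881
```

View pics/w3.png

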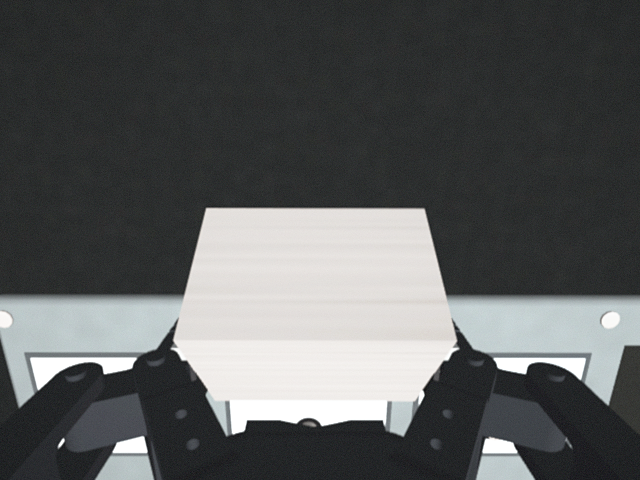

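```bash
python3 -m pendant '[0.007,0,0.001,0,60,0.013,0,-0.001,0,60,0.018,0,-0.003,0,60,0.024,0,-0.0065,0,60,0.024,0,-0.008,0,60]'; python3 - <<'E'
from h import *
c,E,W=snap('wrist','w4.png'); np.savez('/tmp/w4.npz',W=W)
o=arm.get_obs();print(o['tcp_pos'],o['wrist_force'],o['finger_gap'])
E
```

```text
time_s: 4.7
tcp_pos: [586.9, 64.4, 10.1]
ee_rot: [0.068, -3.134, -0.002]
wrist_force: [-8.9, 1.9, 11.6]
finger_gap: 0.837
[586.913725    64.41179199  10.10041259] [-10.6355805    1.42738968  10.33960087] 0.8410767177933509
```

View pics/w4.png

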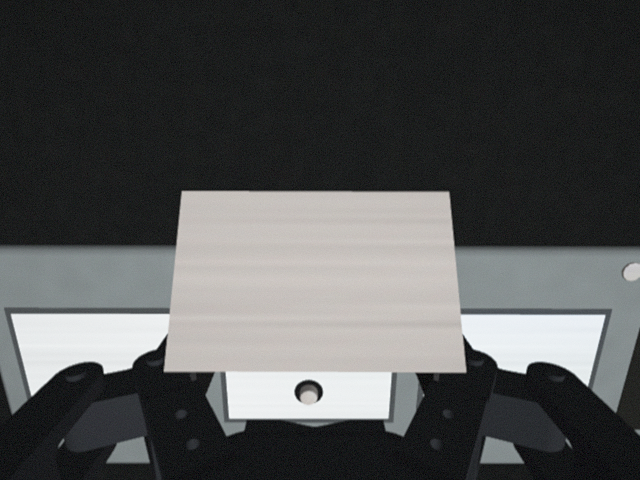

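```bash
cat >> h.py <<'E'
def plane(W,u0,u1,v0,v1):
    w=W[v0:v1,u0:u1].reshape(-1,3); w=w[~np.isnan(w[:,0])]; m=w.mean(0); U,S,V=np.linalg.svd(w-m,full_matrices=False); n=V[2]*np.sign(V[2][2]); return m,n,S[2]/np.sqrt(len(w))
E
python3 - <<'E'
from h import *
W=np.load('/tmp/w4.npz')['W']
m,n,r=plane(W,200,430,205,355);print(m,n,r,np.degrees(np.arcsin(n[0])))
E
```

```text
[550.99575771  62.86737242  63.88692045] [-0.52367007 -0.02231708  0.85162879] 0.6094257575851542 -31.578756316515438
```

```bash
python3 -m pendant '[0.004,0,-0.003,0,60,0.008,0,-0.006,0,60,0.008,0,-0.006,0,60]'; python3 - <<'E'
from h import *
c,E,W=snap('wrist','w5.png')
o=arm.get_obs();print(o['tcp_pos'],o['wrist_force'],o['finger_gap'])
m,n,r=plane(W,200,430,205,350);print(m,n,r,np.degrees(np.arcsin(n[0])))
E
```

```text
time_s: 5.12
tcp_pos: [594.1, 64.7, 6.7]
ee_rot: [0.069, -3.134, -0.002]
wrist_force: [-8.1, 1.5, 6.3]
finger_gap: 0.839
[594.11170202  64.78387479   6.68766441] [-8.83576477  1.92274276  6.9117009 ] 0.8405043592269351
[556.22880949  63.11078885  64.23998143] [-0.42027844 -0.01809947  0.90721466] 0.6145529988526124 -24.85216754325883
```

View pics/w5.png

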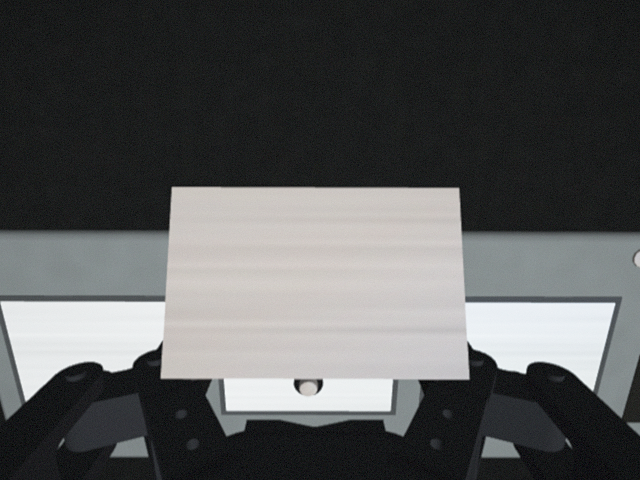

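```bash
python3 -m pendant '[0,0,0,0,100,0,0,0,0,100,0,0,0.02,0,100,-0.01,0,0.06,0,100,-0.02,0,0.10,0,100,-0.03,0,0.13,0,100,-0.03,0,0.13,0,100]'; python3 - <<'E'
from h import *
c,E,W=snap('wrist','w6.png')
o=arm.get_obs();print(o['tcp_pos'],o['wrist_force'],o['finger_gap'])
w=W[:,150:500].reshape(-1,3); m=(w[:,2]>50)&(w[:,2]<75)
print(np.median(w[m][:,2]),cv2.minAreaRect(w[m][:,:2].astype(np.float32)))
E
```

```text
time_s: 6.05
tcp_pos: [565.6, 65.0, 142.1]
ee_rot: [-0.07, 3.14, 0.005]
wrist_force: [1.1, 0.7, -0.6]
finger_gap: 1.002
[564.89948644  64.99180864 139.63409349] [-0.07910082 -0.54794508 -1.49382635] 0.9990030101719753
61.50795685108447 ((574.3383178710938, 63.83320617675781), (46.768882751464844, 72.26659393310547), 2.5764577388763428)
```

View pics/w6.png

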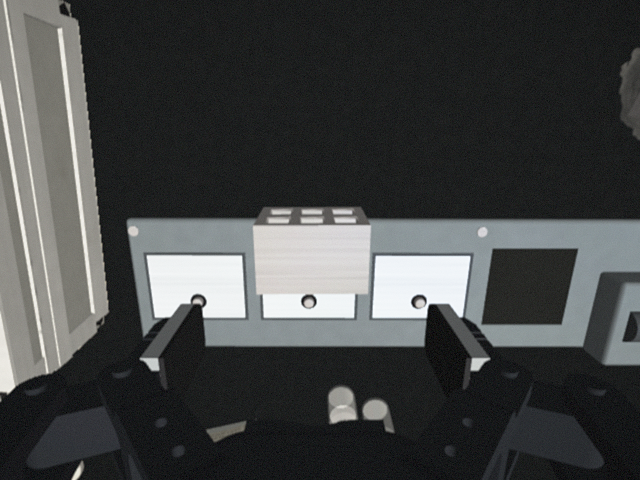

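```bash
python3 -m pendant '[0.0095,-0.001,-0.05,0,100,0.0095,-0.001,-0.095,0,100,0.0095,-0.001,-0.1015,0,100,0.0095,-0.001,-0.1015,0,100,0.0095,-0.001,-0.1015,0,60,0.0095,-0.001,-0.1015,0,60,0.0095,-0.001,-0.1015,0,60]' 60; python3 - <<'E'
from h import *
c,E,W=snap('wrist','w7.png')
o=arm.get_obs();print(o['tcp_pos'],o['wrist_force'],o['finger_gap'])
# deck edge x near y=63 using top cam earlier cloud
d=np.load('/tmp/top0.npz')['W']; 
s=d[255:275,340:385].reshape(-1,3)
for x in range(546,572,3): 
    k=s[abs(s[:,0]-x)<1.5]; print(x,np.median(k[:,2]).round(1),end='; ')
E
```

```text
time_s: 6.98
tcp_pos: [576.1, 64.4, 41.2]
ee_rot: [-0.071, 3.139, 0.006]
wrist_force: [-1.4, 0.5, 6.6]
finger_gap: 0.824
[576.08069343  64.42522938  41.21545909] [-0.2858542   0.34410378  5.73409716] 0.8261758575997046
546 0.1; 549 1.2; 552 0.5; 555 -0.1; 558 0.9; 561 3.5; 564 9.7; 567 10.4; 570 10.3;
```

View pics/w7.png

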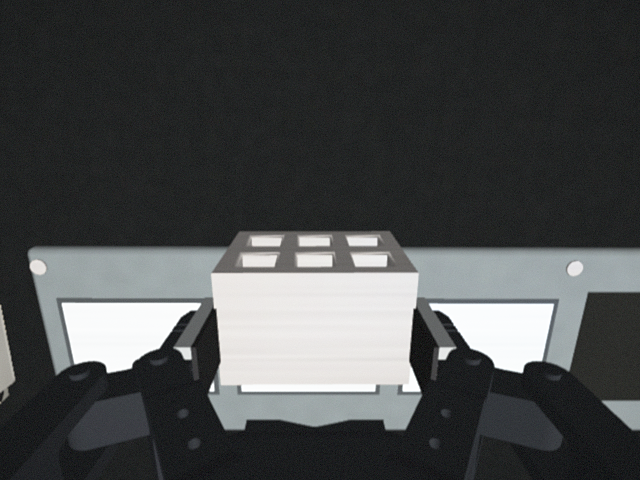

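```bash
python3 -m pendant '[0,0,0.015,0,60,-0.02,0,0.015,0,60,-0.043,0,0.012,0,60,-0.043,0,-0.006,0,60,-0.043,0,-0.006,0,60]' 60; python3 - <<'E'
from h import *
c,E,W=snap('wrist','w8.png')
o=arm.get_obs();print(o['tcp_pos'],o['wrist_force'],o['finger_gap'])
w=W[:,150:500].reshape(-1,3); m=(w[:,2]>48)&(w[:,2]<75)
print(np.median(w[m][:,2]),cv2.minAreaRect(w[m][:,:2].astype(np.float32)))
E
```

```text
time_s: 7.65
tcp_pos: [532.1, 64.2, 33.8]
ee_rot: [0.07, -3.14, -0.005]
wrist_force: [-0.1, 0.1, -3.3]
finger_gap: 0.824
[532.87817017  64.21625758  34.77953222] [ 0.54386163  0.14607058 -2.93485071] 0.8235849387191861
54.13196593125048 ((531.1446533203125, 64.03204345703125), (48.30048370361328, 97.97795104980469), 2.3955154418945312)
```

View pics/w8.png

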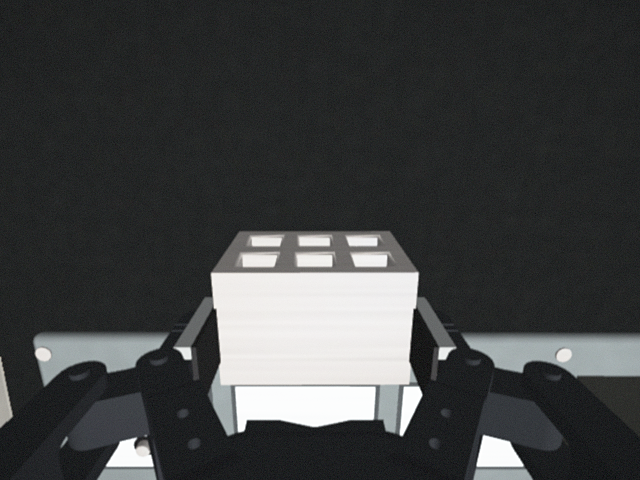

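```bash
python3 -m pendant '[0.0085,0,0,0,60,0.016,0,0.003,0,60,0.023,0,0.0046,0,60,0.031,0,0.0055,0,60,0.0385,0,0.0042,0,60,0.046,0,0.002,0,60,0.053,0,-0.0014,0,60]' 40; python3 - <<'E'
from h import *
c,E,W=snap('wrist','w9.png'); np.savez('/tmp/w9.npz',W=W)
o=arm.get_obs();print(o['tcp_pos'],o['wrist_force'],o['finger_gap'])
E
```

```text
time_s: 8.57
tcp_pos: [584.7, 64.8, 33.2]
ee_rot: [0.07, -3.136, -0.005]
wrist_force: [-9.8, 3.6, 3.9]
finger_gap: 0.824
[585.34197118  64.71641735  32.85496592] [-8.61549907  3.68137943  3.21422656] 0.8223143158821133
```

View pics/w9.png

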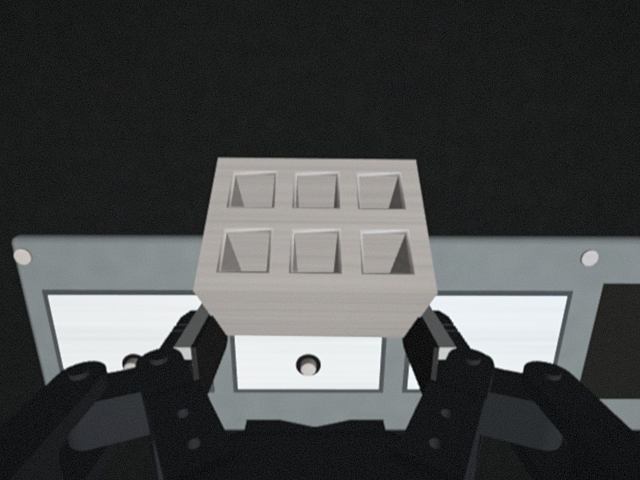

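```bash
python3 -m pendant '[0.006,0,-0.003,0,60,0.012,0,-0.009,0,60,0.016,0,-0.014,0,60,0.021,0,-0.018,0,60,0.024,0,-0.019,0,60,0.024,0,-0.019,0,60]' 40; python3 - <<'E'
from h import *
c,E,W=snap('wrist','w10.png'); np.savez('/tmp/w10.npz',W=W)
o=arm.get_obs();print(o['tcp_pos'],o['wrist_force'],o['finger_gap'])
E
```

```text
time_s: 9.38
tcp_pos: [609.7, 64.7, 14.8]
ee_rot: [0.07, -3.136, -0.004]
wrist_force: [-5.6, 1.5, 3.6]
finger_gap: 0.824
[609.67397543  64.74552943  14.80054197] [-5.86313826  1.62177091  3.36666666] 0.8280867225915038
```

View pics/w10.png

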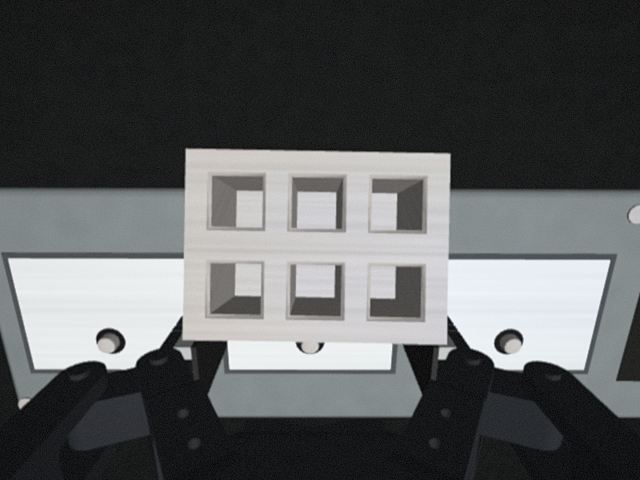

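```bash
python3 -m pendant '[0,0,0,0,100,0,0,0,0,100,0,0,0.03,0,100,-0.02,0,0.08,0,100,-0.03,0,0.12,0,100,-0.03,0,0.12,0,100]' 30; python3 - <<'E'
from h import *
c,E,W=snap('wrist','w11.png')
o=arm.get_obs();print(o['tcp_pos'],o['wrist_force'],o['finger_gap'])
w=W[:,150:500].reshape(-1,3); m=(w[:,2]>50)&(w[:,2]<65)
print(np.median(w[m][:,2]),cv2.minAreaRect(w[m][:,:2].astype(np.float32)))
E
```

```text
time_s: 10.18
tcp_pos: [581.8, 65.1, 140.2]
ee_rot: [-0.071, 3.137, 0.008]
wrist_force: [0.1, 0.4, 0.2]
finger_gap: 1.0
[580.83809916  65.07149844 137.33405757] [ 0.07727739 -0.12245203 -0.087081  ] 0.9985646554738021
55.34229356311246 ((644.8807983398438, 77.7425537109375), (195.3868408203125, 80.45083618164062), 12.399748802185059)
```

View pics/w11.png

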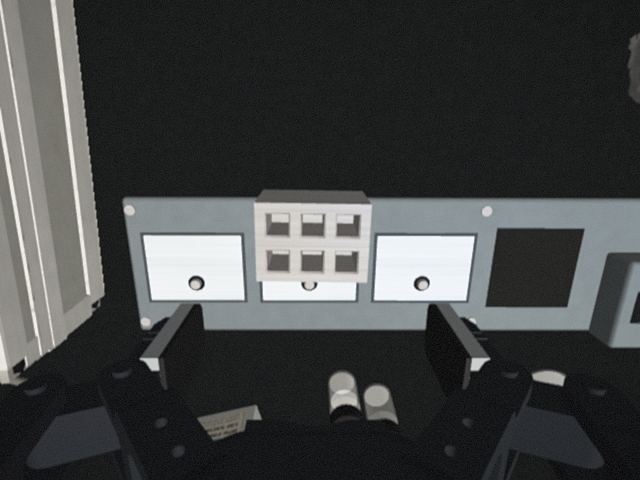

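```bash
cat > meas.py <<'E'
from h import *
def bays(c,E,vmax=480):
    g=c['color'].min(2); m=((g>215)*255).astype(np.uint8)
    n,l,s,ce=cv2.connectedComponentsWithStats(m); out=[]
    for i in range(1,n):
        if s[i,4]>1500:
            q=np.argwhere(l==i)[:,::-1]; h=cv2.convexHull(q.astype(np.int32))[:,0]
            w=np.array([p2w(c,E,u,v,10)[:2] for u,v in h]); r=cv2.minAreaRect(w.astype(np.float32)); out.append(r)
    return out
def top(W,u0,u1,v0,v1,z0,z1):
    w=W[v0:v1,u0:u1].reshape(-1,3); m=(w[:,2]>z0)&(w[:,2]<z1); r=cv2.minAreaRect(w[m][:,:2].astype(np.float32))
    return np.median(w[m][:,2]).round(1),np.round(r[0],1),np.round(r[1],1),round(r[2],2)
E
python3 - <<'E'
from meas import *
c,E,W=snap('wrist','w12.png')
for r in bays(c,E): print(np.round(r[0],1),np.round(r[1],1),round(r[2],2))
print(top(W,240,385,185,300,50,62))
E
```

```text
[619.9 -25.3] [51.8 72.8] 2.43
[612.8 150.7] [52.8 72.7] 2.46
[634.3  63.4] [15.4 72.6] 2.43
(np.float64(55.4), array([581.1,  63.8]), array([52.9, 72.2]), 1.62)
```

```bash
python3 -m pendant '[0,-0.0012,-0.06,0,100,0,-0.0012,-0.115,0,100,0,-0.0012,-0.121,0,100,0,-0.0012,-0.121,0,60,0,-0.0012,-0.121,0,60,0,-0.0012,-0.121,0,60]' 50; python3 -m pendant '[0,0,0.014,0,60,0.02,0,0.014,0,60,0.035,0,0.014,0,60,0.035,0,0.014,0,60]'; python3 - <<'E'
from meas import *
c,E,W=snap('wrist','w13.png')
o=arm.get_obs();print(o['tcp_pos'],o['wrist_force'],o['finger_gap'])
print(top(W,180,460,140,420,60,74))
E
```

```text
time_s: 11.02
tcp_pos: [580.8, 64.1, 15.8]
ee_rot: [0.07, -3.139, -0.007]
wrist_force: [-0.4, -0.6, -3.5]
finger_gap: 0.834
time_s: 11.52
tcp_pos: [616.7, 64.1, 30.9]
ee_rot: [0.069, -3.14, -0.007]
wrist_force: [-0.0, 0.2, -3.0]
finger_gap: 0.836
[616.02473229  64.10451398  30.58842613] [-0.17958508  0.0157972  -2.94914646] 0.8394342520139646
(np.float64(71.1), array([614.3,  65.7]), array([47.3, 94. ]), 1.43)
```

View pics/w13.png

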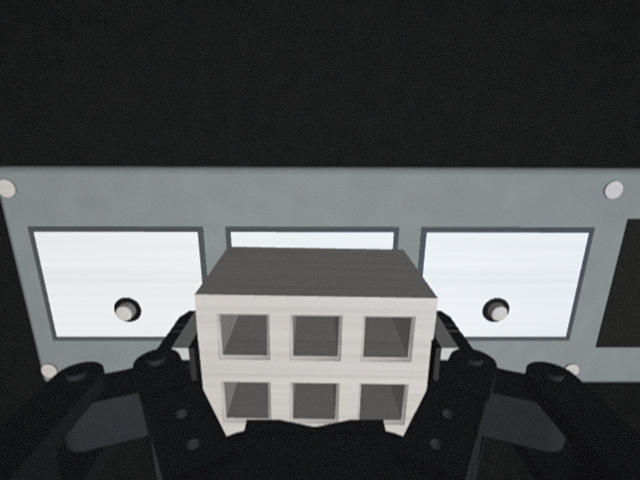

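```bash
python3 -m pendant '[0,-0.001,-0.008,0,60,0,-0.001,-0.015,0,60,0,-0.001,-0.0155,0,60,0,-0.001,-0.015,0,100,0,-0.001,-0.015,0,100,0,-0.001,0.05,0,100,-0.03,0,0.10,0,100,-0.06,0,0.12,0,100]'; python3 - <<'E'
from meas import *
c,E,W=snap('wrist','w14.png');c2,E2,W2=snap('top','t14.png')
o=arm.get_obs();print(o['tcp_pos'],o['wrist_force'],o['finger_gap'])
print(top(W,200,460,150,400,50,62))
for r in bays(c,E): print(np.round(r[0],1),np.round(r[1],1),round(r[2],2))
E
```

```text
time_s: 12.58
tcp_pos: [556.9, 64.3, 155.1]
ee_rot: [-0.069, 3.136, 0.01]
wrist_force: [-0.0, 0.4, -0.7]
finger_gap: 1.0
[556.14478841  64.49160752 155.42647119] [1.27747867 0.16007536 1.34842184] 0.996605286461167
(np.float64(55.4), array([616.9,  63.1]), array([53.8, 72. ]), 1.44)
[ 647.1 -182.2] [ 27.7 191.8] 78.66
[619.8 -25.3] [51.7 72.8] 2.34
[612.5 150.9] [51.8 72.8] 2.34
```

View pics/w14.png

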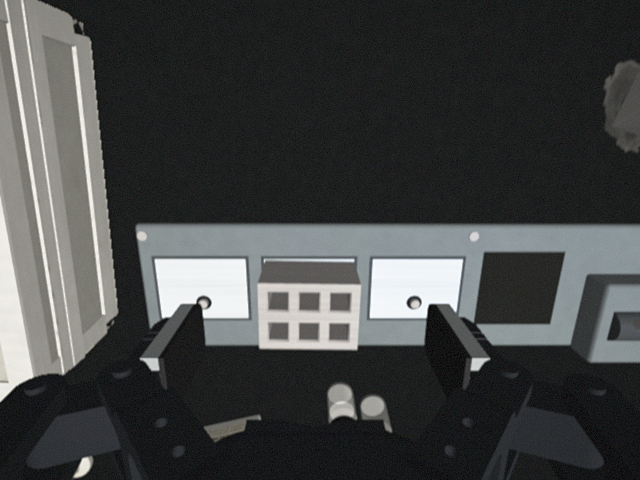

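View pics/t14.png

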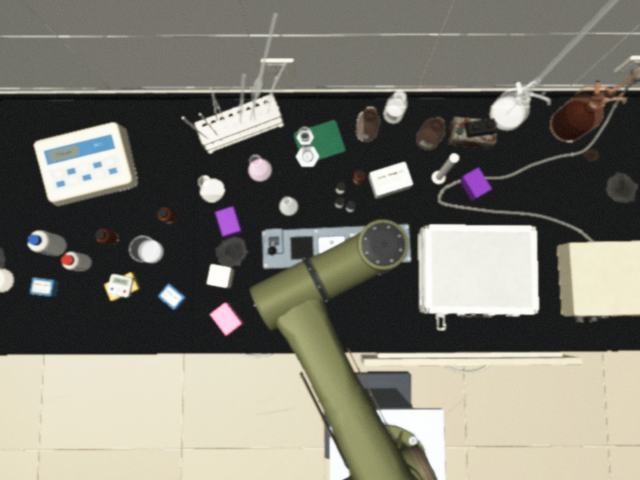

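```bash
python3 -m pendant '[-0.095,0.264,0,1.29,100,-0.095,0.264,0,1.29,100,-0.095,0.264,0,1.29,100,-0.095,0.264,0,1.29,100,-0.095,0.264,0,1.29,100,-0.095,0.264,0,1.29,100,-0.095,0.264,0,1.29,100,-0.095,0.264,0,1.29,100]'; python3 - <<'E'
from meas import *
c,E,W=snap('wrist','w15.png')
o=arm.get_obs();print(o['tcp_pos'],o['wrist_force'],o['finger_gap'],o['ee_rot'],o['q'])
np.savez('/tmp/w15.npz',W=W)
E
```

```text
time_s: 13.68
tcp_pos: [461.2, 328.6, 154.8]
ee_rot: [1.943, -2.468, -0.014]
wrist_force: [-0.8, -0.1, 0.0]
finger_gap: 1.0
[461.22725381 328.47185317 154.86779701] [-0.13117447 -0.16064837 -0.20689677] 1.0017426410810835 [ 1.94010493 -2.47041083 -0.01429336] [ 0.96748776 -0.04403854 -0.13489282 -0.00884429 -1.47761533 -1.20599961]
```

View pics/w15.png

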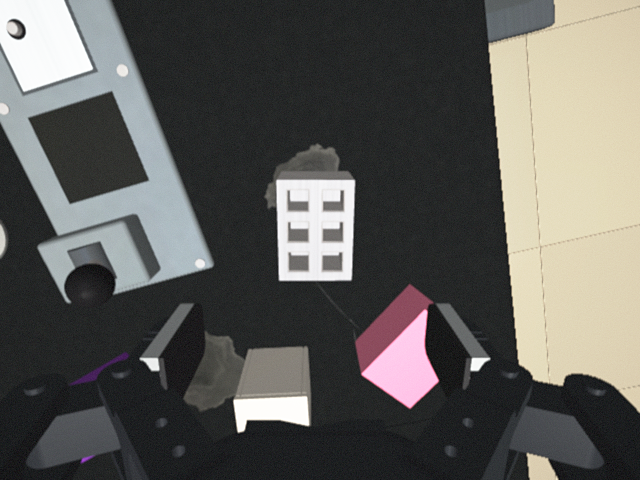

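```bash
python3 - <<'E'
from meas import *
W=np.load('/tmp/w15.npz')['W']; print(top(W,260,370,165,290,40,55))
E
```

```text
(np.float64(45.3), array([460.1, 327.1]), array([72.5, 52.1]), 76.23)
```

```bash
python3 -m pendant '[-0.001,-0.001,-0.06,0,100,-0.001,-0.001,-0.12,0,100,-0.001,-0.001,-0.149,0,100,-0.001,-0.001,-0.149,0,100,-0.001,-0.001,-0.149,0,40,-0.001,-0.001,-0.149,0,40,-0.001,-0.001,-0.149,0,40,-0.001,-0.001,-0.149,0,40]' 60; python3 -m pendant '[0,0,0.04,0,40,0,0,0.07,0,40,0,0,0.07,0,40]'; python3 - <<'E'
from meas import *
c,E,W=snap('wrist','w16.png')
o=arm.get_obs();print(o['tcp_pos'],o['wrist_force'],o['finger_gap'],o['ee_rot'])
E
```

```text
time_s: 14.72
tcp_pos: [461.1, 328.7, 8.3]
ee_rot: [-1.938, 2.468, 0.015]
wrist_force: [-2.7, 0.4, 6.3]
finger_gap: 0.603
time_s: 15.1
tcp_pos: [462.1, 329.8, 81.2]
ee_rot: [-1.935, 2.464, 0.017]
wrist_force: [-0.8, 0.1, -3.7]
finger_gap: 0.603
[461.07105934 329.02260003  78.68977805] [ 0.85466724 -0.8102731  -5.32171455] 0.6035232001788334 [-1.93699526  2.46738854  0.01710315]
```

View pics/w16.png

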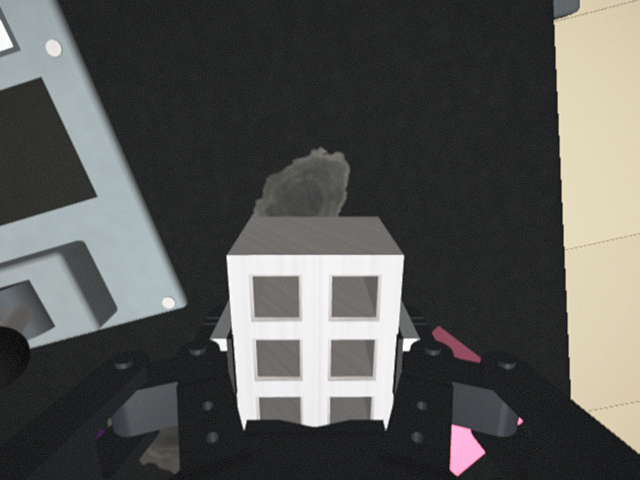

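```bash
python3 -m pendant '[0.01,-0.06,0.02,0.14,40,0.04,-0.11,0.02,0.281,40,0.09,-0.14,0.02,0.281,40,0.13,-0.165,0.02,0.281,40,0.1515,-0.1765,0.02,0.281,40,0.1515,-0.1765,0.02,0.281,40,0.1515,-0.1765,0.02,0.281,40]'; python3 - <<'E'
from meas import *
c,E,W=snap('wrist','w17.png')
o=arm.get_obs();print(o['tcp_pos'],o['wrist_force'],o['finger_gap'],o['ee_rot'])
E
```

```text
time_s: 16.02
tcp_pos: [611.5, 152.5, 96.8]
ee_rot: [-2.266, 2.175, 0.02]
wrist_force: [-0.3, 0.0, -3.3]
finger_gap: 0.606
[611.57956229 152.8397038   97.47490683] [-0.88115759  0.76926962 -3.5430504 ] 0.6027807541736204 [-2.26617105  2.17347952  0.01960574]
```

View pics/w17.png

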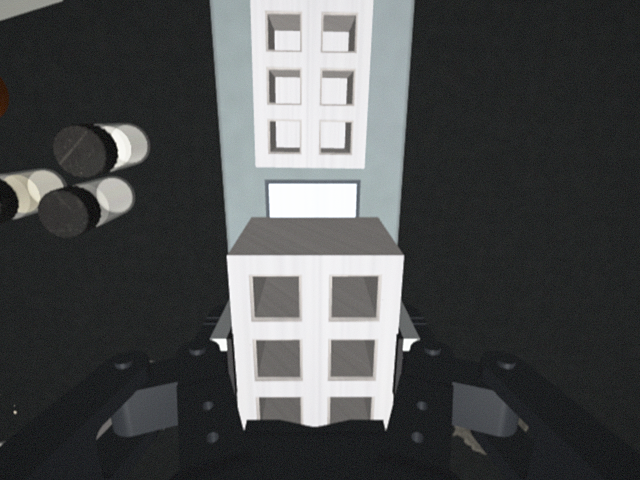

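```bash
python3 -m pendant '[0.001,0,-0.05,0,40,0.001,0,-0.072,0,40,0.001,0,-0.079,0,40,0.001,0,-0.080,0,40,0.001,0,-0.079,0,75,0.001,0,-0.079,0,75]'; python3 -m pendant '[0,0,0.06,0,75,0,0,0.12,0,90,0,0.03,0.14,0,100,0,0.06,0.14,0,100]'; python3 - <<'E'
from meas import *
c,E,W=snap('wrist','w18.png'); np.savez('/tmp/w18.npz',W=W)
o=arm.get_obs();print(o['tcp_pos'],o['wrist_force'],o['finger_gap'],o['ee_rot'],o['q'])
E
```

```text
time_s: 16.82
tcp_pos: [613.4, 153.3, 20.0]
ee_rot: [-2.265, 2.172, 0.018]
wrist_force: [0.5, 0.3, 0.1]
finger_gap: 0.747
time_s: 17.32
tcp_pos: [614.8, 214.2, 164.4]
ee_rot: [-2.259, 2.168, 0.015]
wrist_force: [1.3, -0.9, -1.2]
finger_gap: 1.005
[613.83967523 217.29817298 161.96400909] [-0.94676567  0.07701356 -1.75376912] 1.0038574750292393 [-2.26337895  2.16675399  0.01741662] [ 0.63987207  0.17582721  0.10962083 -0.01236338 -1.49833931 -0.59540079]
```

View pics/w18.png

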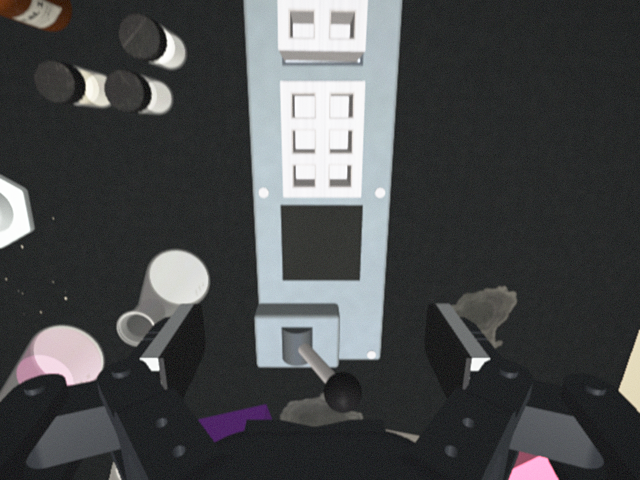

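```bash
python3 - <<'E'
from meas import *
W=np.load('/tmp/w18.npz')['W']; print(top(W,270,375,75,200,50,62))
c,E,W=snap('top','t18.png'); print('cup',top(W,195,245,255,295,56,80))
p=W[235:262,290:312]; 
m=((c['color'].max(2)<60)*255).astype(np.uint8); m[:235]=0;m[262:]=0;m[:,:288]=0;m[:,316:]=0
n,l,s,ce=cv2.connectedComponentsWithStats(m);i=1+np.argmax(s[1:,4]);print('pad',s[i],p2w(c,E,*ce[i],10))
for n_,uv in dict(carton=(172,297),flask=(288,206)).items(): print(n_,W[uv[1]-2:uv[1]+3,uv[0]-2:uv[0]+3].reshape(-1,3).mean(0).round(1))
E
```

```text
(np.float64(55.4), array([613.3, 152. ]), array([52.1, 71.9]), 2.41)
cup (np.float64(nan), array([0., 0.]), array([0., 0.]), 0.0)
pad [290 235  26  23 304] [611.85962747 231.449607    10.        ]
carton [468.6 601.1  31. ]
flask [624.  237.4 572.2]
  return _methods._mean(a, axis=axis, dtype=dtype,
  ret = ret.dtype.type(ret / rcount)
```

View pics/t18.png

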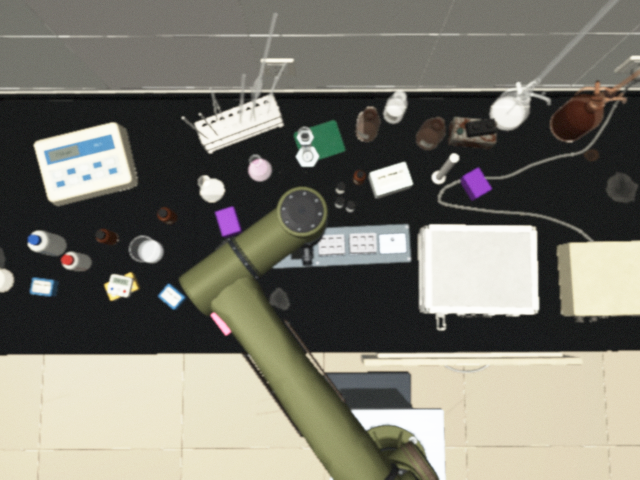

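```bash
python3 -m pendant '[-0.087,0.248,0,1.354,100,-0.087,0.248,0,1.354,100,-0.087,0.248,0,1.354,100,-0.087,0.248,0,1.354,100,-0.087,0.248,0,1.354,100,-0.087,0.248,0,1.354,100,-0.087,0.248,0,1.354,100,-0.087,0.248,0,1.354,100]'; python3 - <<'E'
from meas import *
c,E,W=snap('wrist','w19.png'); np.savez('/tmp/w19.npz',W=W)
o=arm.get_obs();print(o['tcp_pos'],o['wrist_force'],o['finger_gap'],o['ee_rot'],o['q'])
print(top(W,150,480,100,400,58,75))
E
```

```text
time_s: 18.42
tcp_pos: [526.8, 463.3, 161.0]
ee_rot: [3.128, -0.266, -0.019]
wrist_force: [-0.0, 0.0, -0.7]
finger_gap: 0.998
[526.81467369 463.25982594 161.02266482] [ 0.49574229  0.21469146 -0.30604713] 1.0013958474837636 [ 3.12770878 -0.26561415 -0.0192663 ] [ 1.00021236  0.32154104  0.2787047  -0.00966199 -1.53596377  0.40151981]
(np.float64(65.4), array([526.3, 464.2]), array([54.2, 55.1]), 79.26)
```

View pics/w19.png

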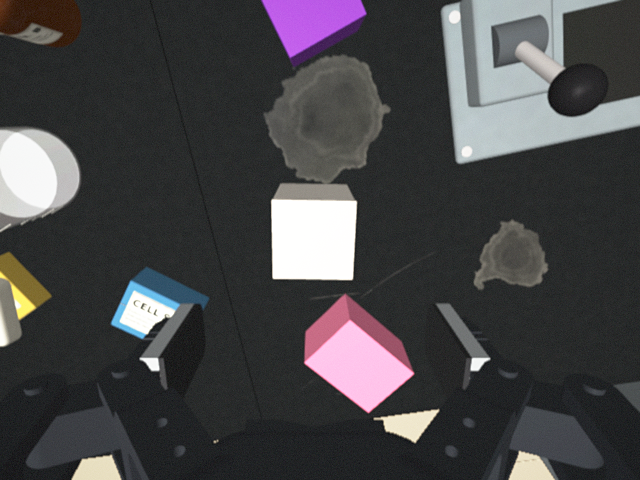

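```bash
python3 -m pendant '[-0.0005,0.001,-0.06,-0.015,100,-0.0005,0.001,-0.11,-0.015,100,-0.0005,0.001,-0.116,-0.015,100,-0.0005,0.001,-0.116,-0.015,100,-0.0005,0.001,-0.116,-0.015,40,-0.0005,0.001,-0.116,-0.015,40,-0.0005,0.001,-0.116,-0.015,40,-0.0005,0.001,-0.116,-0.015,40]' 40; python3 - <<'E'
from meas import *
c,E,W=snap('wrist','w20.png')
o=arm.get_obs();print(o['tcp_pos'],o['wrist_force'],o['finger_gap'],o['ee_rot'])
E
```

```text
time_s: 19.48
tcp_pos: [527.2, 465.2, 47.9]
ee_rot: [-3.128, 0.289, 0.015]
wrist_force: [-0.8, 0.2, 5.2]
finger_gap: 0.619
[527.2691345  465.17182327  47.91836998] [-1.70032685  0.67893202  6.11014908] 0.6225316830954336 [-3.12773927  0.28872402  0.01484167]
```

View pics/w20.png

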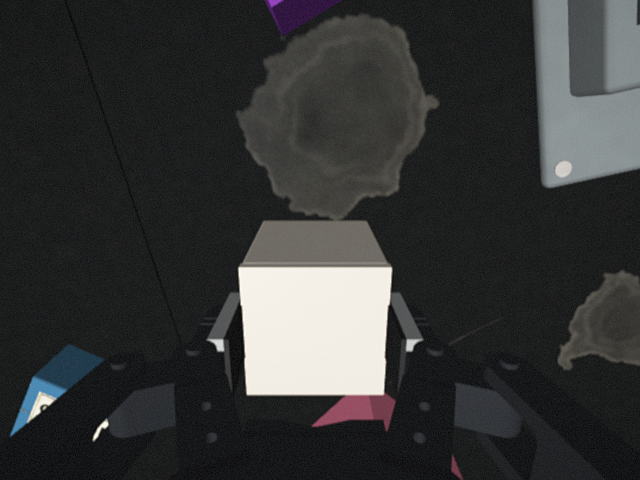

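```bash
python3 -m pendant '[0,0,0.04,0,40,-0.015,-0.04,0.06,0,40,-0.02,-0.1,0.06,0.1,40,-0.02,-0.16,0.06,0.225,40,-0.02,-0.22,0.06,0.225,40,-0.02,-0.28,0.06,0.225,40,-0.015,-0.34,0.06,0.225,40,-0.01,-0.4,0.06,0.225,40]'; python3 - <<'E'
from meas import *
c,E,W=snap('wrist','w21.png')
o=arm.get_obs();print(o['tcp_pos'],o['wrist_force'],o['finger_gap'],o['ee_rot'])
E
```

```text
time_s: 20.52
tcp_pos: [517.1, 63.5, 108.5]
ee_rot: [-3.141, -0.065, 0.013]
wrist_force: [1.0, -0.7, -1.6]
finger_gap: 0.621
[517.0412851   58.01027979 108.71752719] [-0.81597836 -3.17213487 -0.08896379] 0.6232200764675659 [ 3.13907274  0.05897475 -0.01429266]
```

View pics/w21.png

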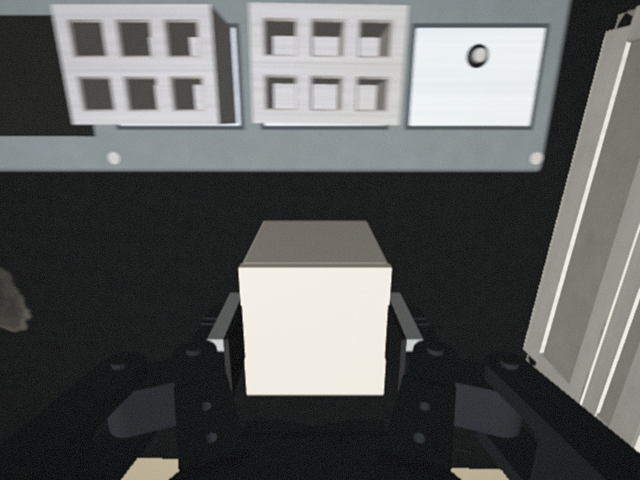

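```bash
python3 -m pendant '[0,-0.05,0,0,40,0,-0.087,0,0,40,0.006,-0.087,-0.03,0,40,0.011,-0.087,-0.0575,0,40,0.011,-0.087,-0.0575,0,40,0.011,-0.087,-0.0575,0,40]'; python3 - <<'E'
from meas import *
c,E,W=snap('wrist','w22.png')
o=arm.get_obs();print(o['tcp_pos'],o['wrist_force'],o['finger_gap'],o['ee_rot'])
w=W[100:200,250:400].reshape(-1,3)
for x in range(552,575,3):
    k=w[abs(w[:,0]-x)<1.5]; print(x,np.median(k[:,2]).round(1),end='; ')
E
```

```text
time_s: 21.32
tcp_pos: [528.3, -28.8, 52.3]
ee_rot: [3.139, 0.059, -0.013]
wrist_force: [-1.1, -0.1, -0.6]
finger_gap: 0.62
[528.42008159 -28.72245268  52.4841323 ] [ 0.67355189 -0.50834319  0.32452666] 0.6177015012609689 [ 3.13932017  0.05945831 -0.01219296]
552 nan; 555 nan; 558 nan; 561 nan; 564 8.4; 567 9.1; 570 9.5; 573 9.5;
  return _methods._mean(a, axis=axis, dtype=dtype,
  ret = ret.dtype.type(ret / rcount)
```

View pics/w22.png

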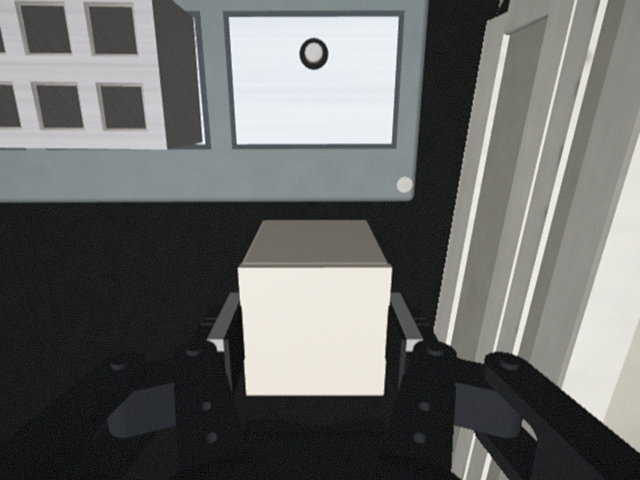

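```bash
python3 -m pendant '[0.0105,0,-0.0025,0,40,0.020,0,0.001,0,40,0.030,0,0.0033,0,40,0.040,0,0.004,0,40,0.050,0,0.002,0,40,0.059,0,-0.001,0,40,0.068,0,-0.006,0,40]' 30; python3 - <<'E'
from meas import *
c,E,W=snap('wrist','w23.png')
o=arm.get_obs();print(o['tcp_pos'],o['wrist_force'],o['finger_gap'],o['ee_rot'])
E
```

```text
time_s: 22.25
tcp_pos: [596.7, -28.2, 47.3]
ee_rot: [3.14, 0.06, -0.014]
wrist_force: [-4.6, 3.3, 6.0]
finger_gap: 0.622
[597.28938426 -28.32037576  46.67178048] [-4.16682523  1.33428759  5.99154722] 0.6223288638614308 [ 3.13939475  0.06009348 -0.01386895]
```

View pics/w23.png

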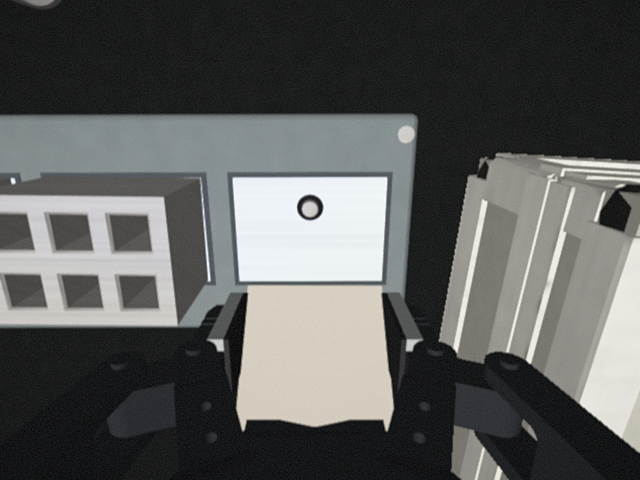

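```bash
python3 -m pendant '[0.006,0,-0.004,0,40,0.011,0,-0.010,0,40,0.016,0,-0.016,0,40,0.020,0,-0.022,0,40,0.025,0,-0.024,0,40,0.025,0,-0.024,0,40]' 30; python3 - <<'E'
from meas import *
c,E,W=snap('wrist','w24.png')
o=arm.get_obs();print(o['tcp_pos'],o['wrist_force'],o['finger_gap'],o['ee_rot'])
c2,E2,W2=snap('side','s24.png'); s=c2['color'];cv2.imwrite('pics/s24a.png',cv2.resize(s[150:350,270:470],None,fx=2.8,fy=2.8,interpolation=cv2.INTER_CUBIC))
E
```

```text
time_s: 23.05
tcp_pos: [623.0, -28.1, 23.8]
ee_rot: [3.139, 0.061, -0.014]
wrist_force: [-3.1, 1.9, 4.9]
finger_gap: 0.623
[622.9514021  -28.10699487  23.86702374] [-3.1511876   1.51500621  4.77892461] 0.6179799641314502 [ 3.13919732  0.06072905 -0.01325881]
```

View pics/w24.png

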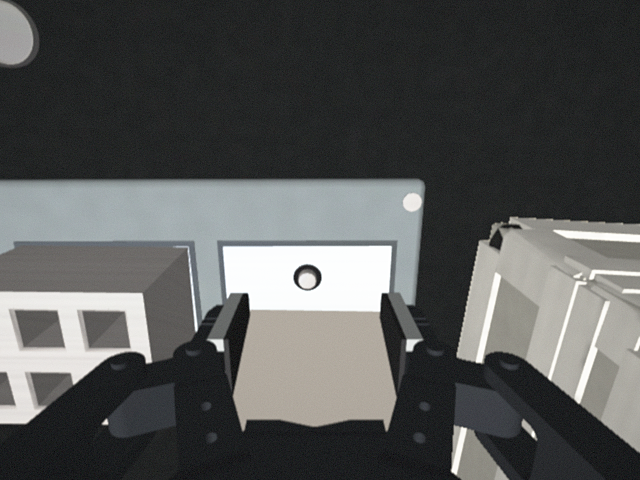

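View pics/s24a.png

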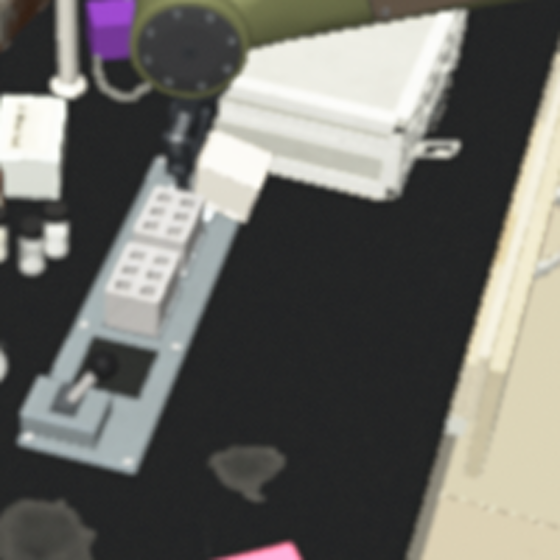

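```bash
python3 -m pendant '[0,0,0,0,78,0,0,0,0,78,0,0,0.03,0,78,0,0,0.08,0,78,0,0,0.12,0,78,-0.05,0,0.12,0,78,-0.09,0,0.12,0,90,-0.09,0,0.12,0,90]' 30; python3 - <<'E'
from meas import *
c,E,W=snap('wrist','w25.png')
o=arm.get_obs();print(o['tcp_pos'],o['wrist_force'],o['finger_gap'],o['ee_rot'])
np.savez('/tmp/w25.npz',W=W)
E
```

```text
time_s: 24.15
tcp_pos: [531.6, -28.2, 144.6]
ee_rot: [3.14, 0.062, -0.01]
wrist_force: [-0.2, -0.4, 0.3]
finger_gap: 0.9
[532.68055297 -28.08355925 144.60746803] [ 0.01437464 -0.54629098  0.63512932] 0.9034683228777661 [ 3.13970827  0.06140163 -0.01008654]
```

View pics/w25.png

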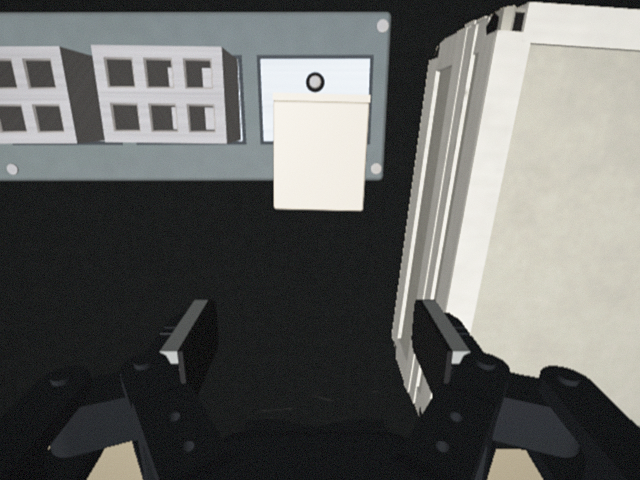

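```bash
python3 - <<'E'
from meas import *
W=np.load('/tmp/w25.npz')['W']; print(top(W,262,375,85,215,56,75)); print(plane(W,285,355,115,200))
w=W[200:400,390:470].reshape(-1,3);w=w[w[:,2]>20];print('tray edge y max',np.nanmax(w[:,1]),np.nanmax(w[:,2]))
E
```

```text
(np.float64(63.4), array([588.6, -29. ]), array([66.2, 54.2]), 0.91)
(array([586.73259301, -28.97894011,  63.45086369]), array([-1.17235892e-03, -4.52875224e-04,  9.99999210e-01]), np.float64(0.6737886888188879))
tray edge y max -52.118309807323506 219.4353845217647
```

```bash
python3 -m pendant '[0.056,-0.001,0,0,90,0.056,-0.001,-0.05,0,80,0.056,-0.001,-0.092,0,80,0.056,-0.001,-0.101,0,80,0.056,-0.001,-0.101,0,40,0.056,-0.001,-0.101,0,40,0.056,-0.001,-0.101,0,40]' 40; python3 -m pendant '[0,0,0.015,0,40,-0.03,0,0.015,0,40,-0.062,0,0.010,0,40,-0.062,0,-0.007,0,40,-0.062,0,-0.007,0,40]'; python3 - <<'E'
from meas import *
c,E,W=snap('wrist','w26.png')
o=arm.get_obs();print(o['tcp_pos'],o['wrist_force'],o['finger_gap'],o['ee_rot'])
print(top(W,240,400,200,440,45,62)); print(plane(W,260,370,280,380))
E
```

```text
time_s: 25.08
tcp_pos: [589.6, -28.9, 45.4]
ee_rot: [3.14, 0.062, -0.006]
wrist_force: [-0.8, -0.6, -0.4]
finger_gap: 0.619
time_s: 25.7
tcp_pos: [527.3, -28.9, 38.0]
ee_rot: [3.14, 0.062, -0.007]
wrist_force: [0.7, 0.0, -0.0]
finger_gap: 0.622
[527.89492733 -28.97693217  38.62270944] [ 1.24971555 -0.89758964 -0.78947229] 0.6235647382878372 [ 3.13983437  0.06175387 -0.00606416]
(np.float64(57.5), array([527.1, -30.5]), array([67. , 61.8]), 1.26)
(array([529.42124461, -28.64511571,  57.53211023]), array([-4.34120176e-03, -5.12871494e-04,  9.99990445e-01]), np.float64(0.5516895706504369))
```

View pics/w26.png

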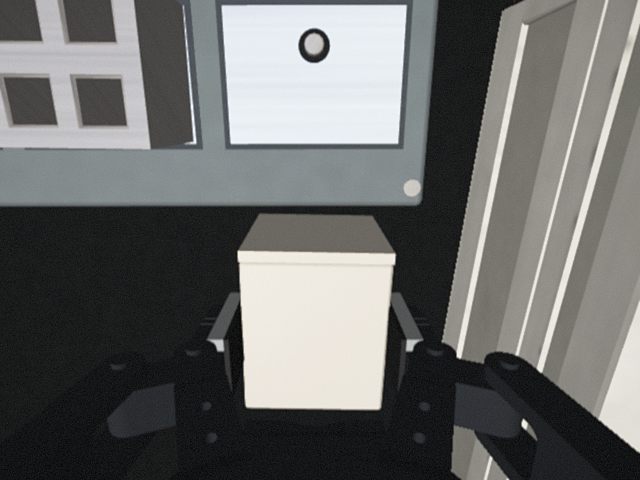

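```bash
python3 -m pendant '[0.005,0,0,0,40,0.013,0,0.0045,0,40,0.021,0,0.0084,0,40,0.030,0,0.0105,0,40,0.0386,0,0.011,0,40,0.047,0,0.0098,0,40,0.056,0,0.0073,0,40]' 30; python3 - <<'E'
from meas import *
c,E,W=snap('wrist','w27.png')
o=arm.get_obs();print(o['tcp_pos'],o['wrist_force'],o['finger_gap'],o['ee_rot'])
E
```

```text
time_s: 26.62
tcp_pos: [583.1, -28.7, 45.5]
ee_rot: [3.14, 0.062, -0.013]
wrist_force: [-6.6, 3.2, 2.9]
finger_gap: 0.622
[583.79027466 -28.77419229  45.30395899] [-7.25986442  3.0535143   4.48153031] 0.619673798092053 [ 3.13965259  0.0615918  -0.01285891]
```

View pics/w27.png

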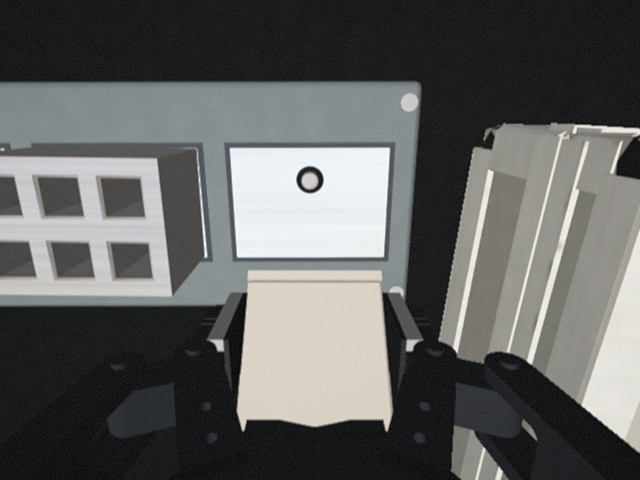

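```bash
python3 -m pendant '[0.006,0,-0.002,0,40,0.012,0,-0.006,0,40,0.017,0,-0.010,0,40,0.022,0,-0.0155,0,40,0.027,0,-0.018,0,40,0.029,0,-0.018,0,40]' 30; python3 - <<'E'
from meas import *
c,E,W=snap('wrist','w28.png')
o=arm.get_obs();print(o['tcp_pos'],o['wrist_force'],o['finger_gap'],o['ee_rot'])
print(plane(W,270,360,330,400))
c2,E2,W2=snap('side','s28.png'); s=c2['color'];cv2.imwrite('pics/s28a.png',cv2.resize(s[150:350,270:470],None,fx=2.8,fy=2.8,interpolation=cv2.INTER_CUBIC))
E
```

```text
time_s: 27.42
tcp_pos: [612.7, -28.9, 28.0]
ee_rot: [3.139, 0.062, -0.017]
wrist_force: [-4.8, 0.1, 4.7]
finger_gap: 0.619
[612.90084128 -28.9898207   27.99997492] [-4.58901435  1.60128238  5.98992297] 0.6227878501050007 [ 3.1388174   0.06155698 -0.01638324]
(array([606.09144868, -28.96769249,  54.90980408]), array([0.96617397, 0.01866354, 0.25721496]), np.float64(0.5126635469943941))
```

View pics/w28.png

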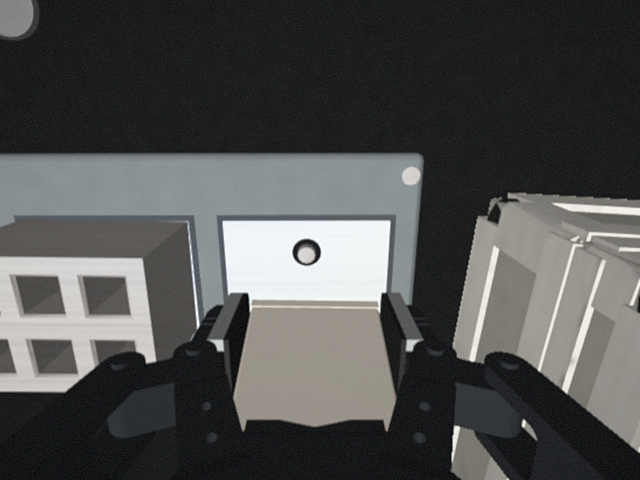

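View pics/s28a.png

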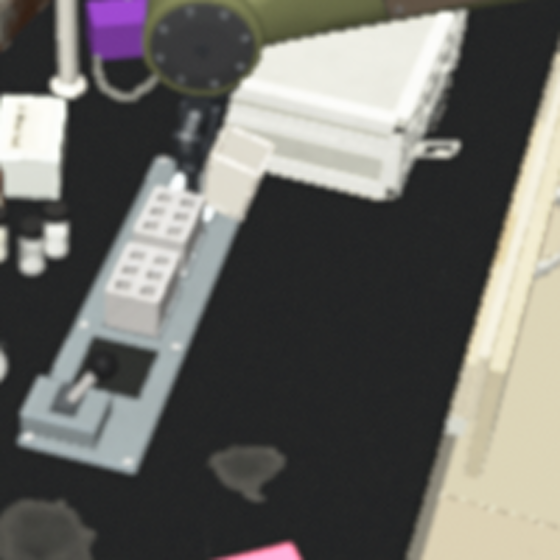

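```bash
python3 -m pendant '[0.004,0,-0.004,0,40,0.009,0,-0.008,0,40,0.009,0,-0.008,0,40,0.009,0,-0.008,0,78,0.009,0,-0.008,0,78,0.009,0,0.03,0,78,0.009,0,0.08,0,78,0.009,0,0.13,0,78]' 30; python3 -m pendant '[-0.06,0,0,0,90,-0.09,0,0,0,90,-0.09,0,0,0,90]'; python3 - <<'E'
from meas import *
c,E,W=snap('wrist','w29.png')
o=arm.get_obs();print(o['tcp_pos'],o['wrist_force'],o['finger_gap'],o['ee_rot'])
print(top(W,250,390,50,270,70,85))
E
```

```text
time_s: 28.52
tcp_pos: [621.9, -29.1, 159.4]
ee_rot: [3.139, 0.061, -0.016]
wrist_force: [1.6, -0.0, 0.1]
finger_gap: 0.782
time_s: 28.9
tcp_pos: [531.2, -29.1, 160.4]
ee_rot: [3.139, 0.062, -0.013]
wrist_force: [0.9, -0.3, 0.9]
finger_gap: 0.899
[531.91824247 -29.08873288 160.16638702] [-0.15668808  0.19172023 -0.13992867] 0.8994776161917888 [ 3.13891388  0.06206595 -0.01348947]
(np.float64(75.0), array([593.6, -30.3]), array([53.7, 54.2]), 2.11)
```

View pics/w29.png

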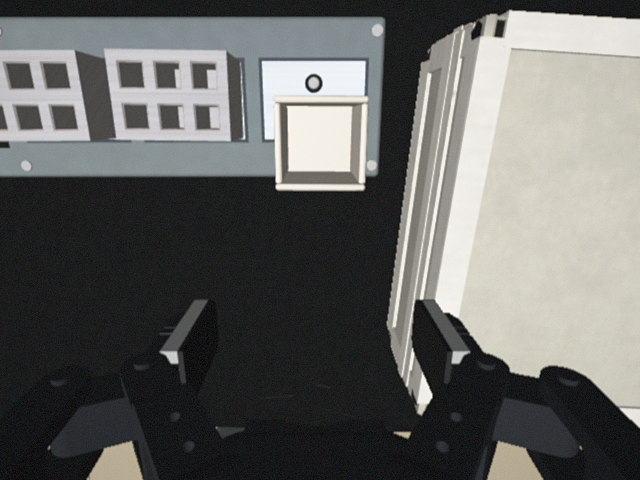

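```bash
python3 -m pendant '[0.0617,-0.0012,0.01,-1.567,100,0.0617,-0.0012,0.01,-1.567,100,0.0617,-0.0012,0.01,-1.567,100,0.0617,-0.0012,0.01,-1.567,100,0.0617,-0.0012,0.01,-1.567,100,0.0617,-0.0012,0.01,-1.567,100,0.0617,-0.0012,0.01,-1.567,100,0.0617,-0.0012,0.01,-1.567,100]'; python3 -m pendant '[0,0,0,-0.15,100,0,0,0,-0.15,100]'; python3 - <<'E'
from meas import *
c,E,W=snap('wrist','w30.png')
o=arm.get_obs();print(o['tcp_pos'],o['wrist_force'],o['finger_gap'],o['ee_rot']); a=o['ee_rot'];print('jaw',(2*np.degrees(np.arctan2(a[1],a[0]))-90)%180)
print(top(W,200,440,100,350,70,85))
E
```

```text
time_s: 29.95
tcp_pos: [594.4, -30.4, 169.5]
ee_rot: [-2.331, 2.101, 0.013]
wrist_force: [-0.4, -0.2, 0.2]
finger_gap: 1.002
time_s: 30.2
tcp_pos: [595.0, -30.5, 168.8]
ee_rot: [-2.168, 2.269, 0.013]
wrist_force: [0.4, 0.3, 1.1]
finger_gap: 0.999
[594.91935595 -30.47707997 168.91310012] [ 0.12216992  1.14498925 -0.07447759] 1.001843236731555 [-2.17029682  2.26672476  0.01264738]
jaw 177.51002137741995
(np.float64(74.9), array([593.4, -30.6]), array([54.1, 54.2]), 2.0)
```

View pics/w30.png

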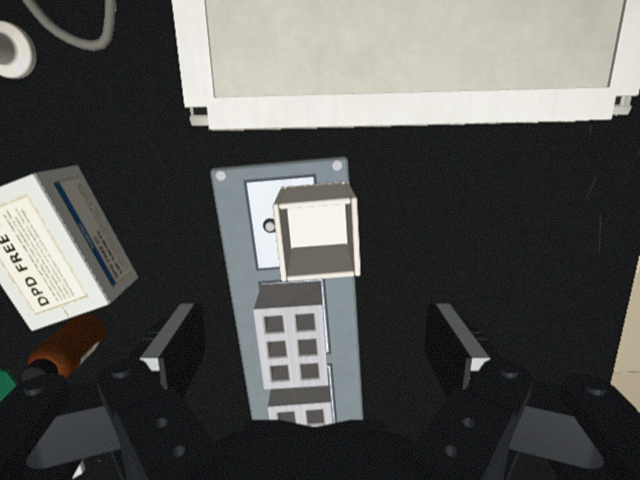

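```bash
python3 -m pendant '[-0.0015,0,-0.05,0.08,100,-0.0015,0,-0.1,0.08,100,-0.0015,0,-0.126,0.08,100,-0.0015,0,-0.128,0.08,100,-0.0015,0,-0.128,0.08,40,-0.0015,0,-0.128,0.08,40,-0.0015,0,-0.128,0.08,40,-0.0015,0,-0.128,0.08,40]' 40; python3 -m pendant '[0,0,0.05,0,40,0,0,0.1,0,40,0,0,0.1,0,40]'; python3 - <<'E'
from meas import *
c,E,W=snap('wrist','w31.png')
o=arm.get_obs();print(o['tcp_pos'],o['wrist_force'],o['finger_gap']);a=o['ee_rot'];print('jaw',(2*np.degrees(np.arctan2(a[1],a[0]))-90)%180)
E
```

```text
time_s: 31.25
tcp_pos: [594.6, -30.3, 43.0]
ee_rot: [-2.258, 2.176, 0.009]
wrist_force: [-0.8, 0.4, 6.1]
finger_gap: 0.624
time_s: 31.62
tcp_pos: [597.0, -30.3, 148.8]
ee_rot: [-2.254, 2.171, -0.0]
wrist_force: [0.7, 0.1, -1.4]
finger_gap: 0.622
[595.58682489 -30.01873236 145.46098328] [ 0.23910892  0.28564324 -1.93761009] 0.6273501172599202
jaw 2.140948168339662
```

View pics/w31.png

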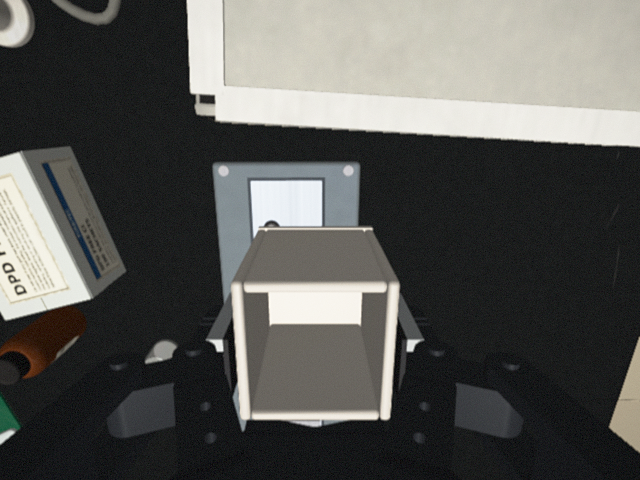

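```bash
python3 -m pendant '[0.003,0.06,0,0,40,0.006,0.12,0,0,40,0.01,0.18,0,0,40,0.0135,0.24,0,0,40,0.0135,0.267,0,0,40,0.0135,0.267,0,0,40,0.0135,0.267,0,0,40]'; python3 - <<'E'
from meas import *
c,E,W=snap('wrist','w32.png'); c2,E2,W2=snap('side','s32.png'); s=c2['color'];cv2.imwrite('pics/s32a.png',cv2.resize(s[150:350,230:430],None,fx=2.8,fy=2.8,interpolation=cv2.INTER_CUBIC))
o=arm.get_obs();print(o['tcp_pos'],o['wrist_force'],o['finger_gap']);a=o['ee_rot'];print('jaw',(2*np.degrees(np.arctan2(a[1],a[0]))-90)%180)
E
```

```text
time_s: 32.55
tcp_pos: [608.9, 236.0, 144.7]
ee_rot: [-2.256, 2.175, 0.006]
wrist_force: [-0.1, 0.0, -0.2]
finger_gap: 0.626
[609.21585056 235.65480858 145.36399697] [ 0.44783638  0.05103595 -1.05910614] 0.6239790372051617
jaw 2.056360563751241
```

View pics/w32.png

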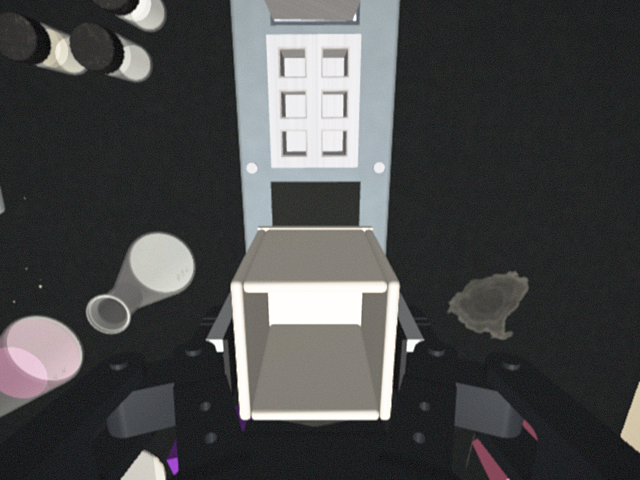

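View pics/s32a.png

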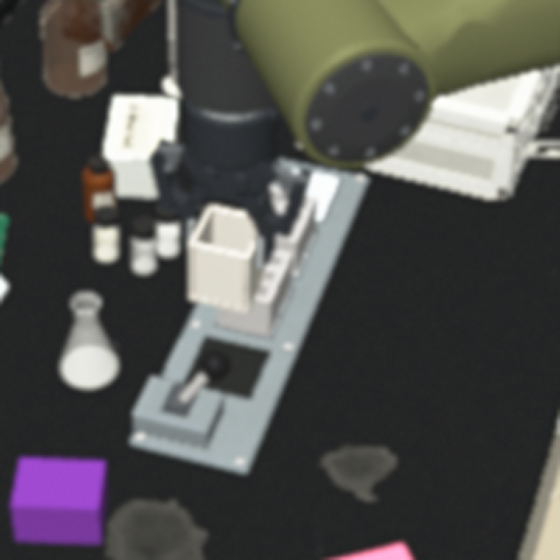

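```bash
python3 -m pendant '[0,0.001,-0.05,0,40,0,0.001,-0.09,0,40,0,0.001,-0.1005,0,40,0,0.001,-0.102,0,40,0,0.001,-0.1025,0,40,0,0.001,-0.102,0,75,0,0.001,-0.102,0,75]'; python3 -m pendant '[0,0,0.06,0,75,0,0,0.12,0,90,0,-0.03,0.14,0,100,0,-0.06,0.14,0,100,0,-0.06,0.14,0,100]'; python3 - <<'E'
from meas import *
c,E,W=snap('wrist','w33.png'); np.savez('/tmp/w33.npz',W=W)
o=arm.get_obs();print(o['tcp_pos'],o['wrist_force'],o['finger_gap'],o['q'])
E
```

```text
time_s: 33.52
tcp_pos: [609.6, 236.9, 44.3]
ee_rot: [-2.253, 2.174, 0.005]
wrist_force: [0.3, 0.2, 0.1]
finger_gap: 0.752
time_s: 34.15
tcp_pos: [609.9, 175.5, 185.4]
ee_rot: [-2.25, 2.175, 0.004]
wrist_force: [0.4, 0.8, -0.2]
finger_gap: 0.997
[609.762717   176.36134338 184.77615721] [-0.47368753 -0.24058299  0.56488706] 0.9983905083554272 [ 0.59310543  0.12401738  0.0912036  -0.00553398 -1.5274267  -0.55814489]
```

View pics/w33.png

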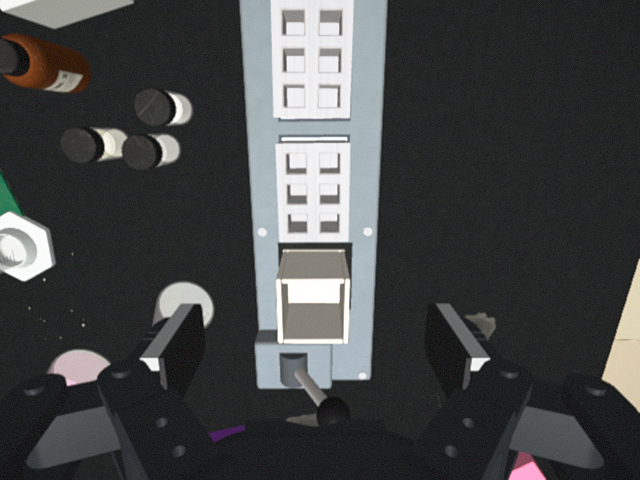

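```bash
python3 - <<'E'
from meas import *
W=np.load('/tmp/w33.npz')['W']
print('cup',top(W,265,360,240,350,70,82)); print('C',top(W,265,360,130,246,50,62)); print('B',top(W,265,360,0,125,50,62))
w=W[385:440,305:360].reshape(-1,3); m=(w[:,2]>80)&(w[:,2]<112); print('ball',w[m].mean(0),w[m].max(0),w[m].min(0))
c,E,W=snap('top','t33.png'); print('flask? vial',W[188,340],W[205,350])
E
```

```text
cup (np.float64(74.7), array([610.6, 236.2]), array([54. , 54.4]), 2.18)
C (np.float64(55.3), array([613.4, 151.7]), array([52.1, 71.9]), 2.43)
B (np.float64(55.4), array([617.1,  63.6]), array([52.2, 70.4]), 1.54)
ball [594.08031374 306.0693411   97.02015035] [605.35274851 317.46781435 105.54323641] [580.3489445  300.42543005  80.07401505]
flask? vial [772.48366174 126.34345136  58.15032444] [723.722307    98.50937377  56.9600213 ]
```

View pics/t33.png

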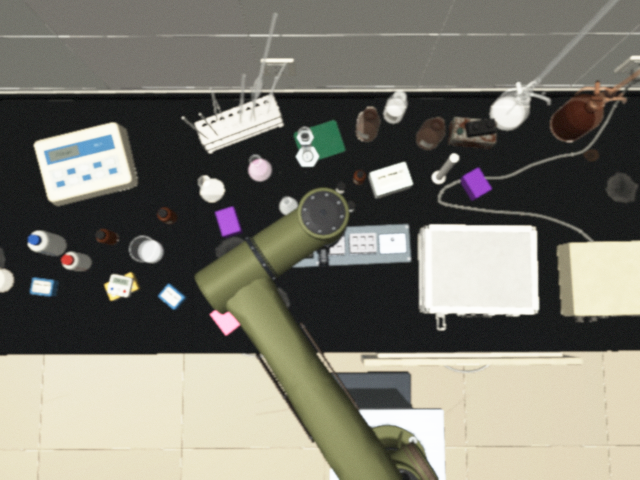

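```bash
python3 -m pendant '[-0.05,0.03,0,0,0,-0.06,0.09,0,0,0,-0.062,0.138,0,0,0,-0.062,0.138,0,0,0,-0.062,0.138,-0.05,0,0,-0.062,0.138,-0.098,0,0,-0.062,0.138,-0.098,0,0,-0.062,0.138,-0.098,0,0]' 30; python3 - <<'E'
from meas import *
c,E,W=snap('wrist','w34.png')
o=arm.get_obs();print(o['tcp_pos'],o['wrist_force'],o['finger_gap'])
E
```

```text
time_s: 35.25
tcp_pos: [548.7, 315.3, 88.9]
ee_rot: [-2.251, 2.172, 0.003]
wrist_force: [-0.1, 0.1, 0.9]
finger_gap: -0.002
[549.03096807 315.62365803  89.65849402] [ 0.80264805 -0.46973104  0.57229588] -0.00412971427397178
```

View pics/w34.png

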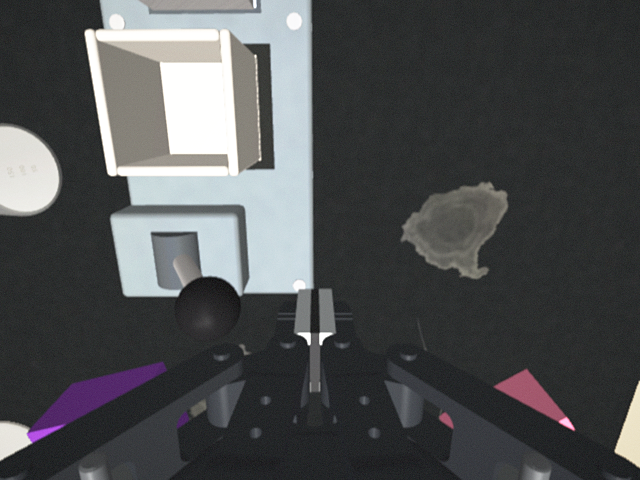

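```bash
python3 - <<'E'
from meas import *
o=arm.get_obs();c=arm.read_camera('wrist');E=ext(c,o); print(w2p(c,E,o['tcp_pos']),p2w(c,E,208,305,93))
E
```

```text
(np.float64(315.63284952031364), np.float64(308.9152772335885)) [592.90345525 313.83091678  93.        ]
```

```bash
python3 -m pendant '[0.02,-0.001,-0.003,0,0,0.035,-0.001,-0.003,0,0,0.05,-0.001,-0.003,0,0,0.062,-0.001,-0.003,0,0,0.074,-0.001,-0.003,0,0,0.082,-0.001,-0.003,0,0,0.088,-0.001,-0.003,0,0,0.092,-0.001,-0.003,0,0]'; python3 - <<'E'
from meas import *
c,E,W=snap('wrist','w35.png')
o=arm.get_obs();print(o['tcp_pos'],o['wrist_force'],o['finger_gap'])
E
```

```text
time_s: 36.35
tcp_pos: [635.4, 314.5, 85.4]
ee_rot: [-2.26, 2.177, 0.014]
wrist_force: [-35.1, -0.6, 12.9]
finger_gap: 0.001
[635.1930712  314.51365165  85.51972364] [-28.05119292  -2.29614245  11.29921447] -0.004132105475604325
```

View pics/w35.png

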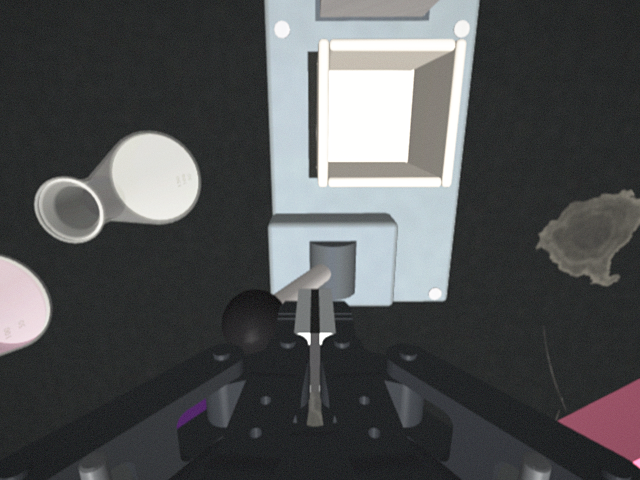

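```bash
python3 -m pendant '[-0.02,0,0,0,0,-0.06,0,0,0,0,-0.09,0,0.03,0,0,-0.1,0,0.08,0,0,-0.12,0,0.13,0,0,-0.18,-0.04,0.15,0,0,-0.2,-0.08,0.15,0,0,-0.2,-0.08,0.15,0,0]'; python3 - <<'E'
from meas import *
c,E,W=snap('wrist','w36.png')
o=arm.get_obs();print(o['tcp_pos'],o['wrist_force'])
c2,E2,W2=snap('top','t36.png');cv2.imwrite('pics/t36a.png',cv2.resize(c2['color'][180:340,180:430],None,fx=3.1,fy=3.1,interpolation=cv2.INTER_CUBIC))
print('C',top(W2,322,349,225,262,50,62),'B',top(W2,348,380,225,262,50,62),'cup',top(W2,285,320,225,270,70,82))
c2,E2,W2=snap('side','s36.png'); cv2.imwrite('pics/s36a.png',cv2.resize(c2['color'][190:400,230:430],None,fx=2.8,fy=2.8,interpolation=cv2.INTER_CUBIC))
E
```

```text
time_s: 37.4
tcp_pos: [434.4, 232.7, 238.0]
ee_rot: [-2.256, 2.174, 0.014]
wrist_force: [0.6, 0.5, 0.3]
finger_gap: 0.001
[434.996627   233.77466879 237.01531363] [-0.03535325  1.20948891 -0.70359286]
C (np.float64(56.5), array([613.3, 148.6]), array([58.9, 51.8]), 89.69) B (np.float64(56.4), array([617.5,  64.6]), array([53.4, 71.4]), 0.65) cup (np.float64(76.0), array([610.8, 238.5]), array([54.6, 53.2]), 3.29)
```

View pics/t36a.png

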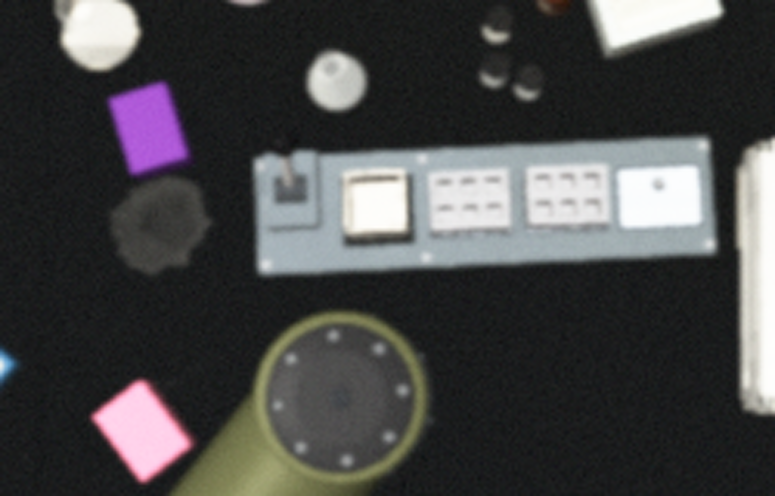

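View pics/s36a.png

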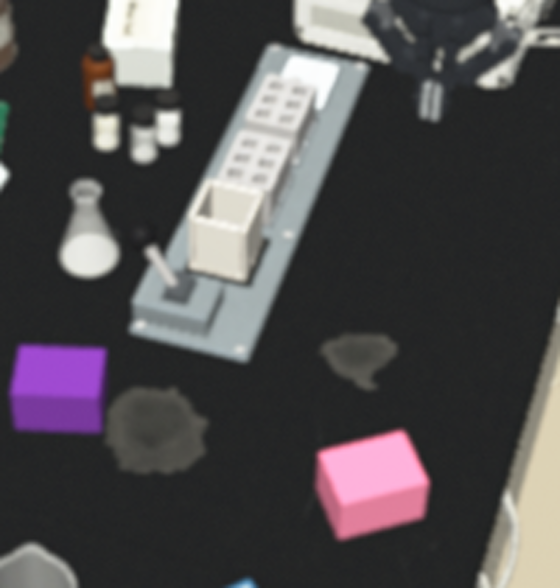

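View pics/w36.png

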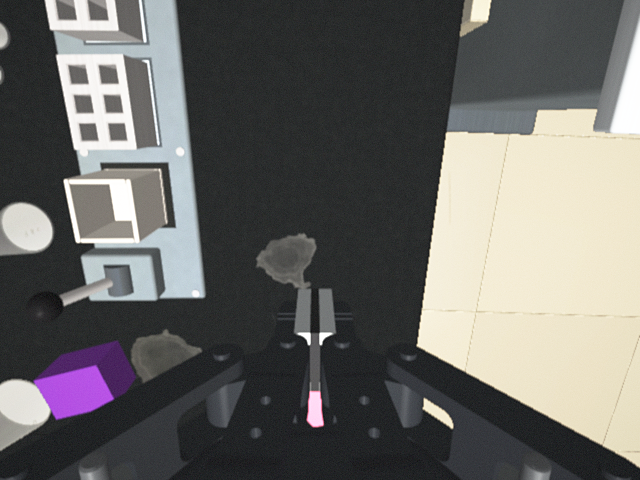

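```bash
python3 - <<'E'
from meas import *
c=arm.read_camera('top');E=ext(c);print(p2w(c,E,180+286/3.1,180+143/3.1,93))
o=arm.get_obs();print(np.abs(o['qd']).max()); arm.sign_off()
E
```

```text
[659.21156091 313.93683749  93.        ]
0.019431678962201215
the job is handed in; nothing more can be done
```

The station is set up and the job is handed in; it took about 37 s of the 210 s allowed. Two blocks were present, and all of my final checks agreed.

- **Wells-down block:** I turned it over in two quarter rolls against the deck's front edge and set it in the middle bay. It is within about 1.5 mm and 1–2° of the bay. Its top is 56 mm above the worktop, so it sits flat with the pin down. On the first roll it slipped in the grip, so I set it down on its side and took a new grip for the second roll.
- **Wells-up block:** It is in the bay next to the pad, about 1 mm off centre and square. The last top view cut off one edge of this block, so that position comes from the wrist camera just before I pushed the lever.
- **Cup:** I turned it over the same way. It stands mouth-up on the pad about 1.5–2.5 mm off centre, with its rim at about 76 mm.
- **Lever:** I pushed it last, until it hit its stop (28–35 N at the wrist). The ball has moved from about x = 593 mm to 659 mm, which is roughly 0.97 rad.
- **Everything else:** I did not touch the vial, carton, flask, or pink and purple boxes, and they look unmoved in the views where they show. The robot was standing clear at sign-off. I could not read the pin and lever values directly; I inferred them from the camera images.

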